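# Set out a screen bonding job

## Robot

A 6-joint arm with a two-finger parallel gripper is mounted at the origin on the work surface. World frame = base frame: x ahead of the robot, y to its left, z up, the work surface at z = 0. Lengths are in m, angles in rad, forces in N, time in s.
With the tool pointing down it reaches from about 0.35 to 0.85 m from the base axis. Payload 8.1 kg.
Tool frame: the origin (TCP) lies midway between the tips of the shut fingers; the grasp point (between the pads) lies robot.grasp_offset behind it (robot.grasp_offset is the distance from the TCP to the grasp point, in m); z points along the fingers, y is the direction in which the jaws open and shut (so a half turn about z gives the same grasp; the last joint's range is limited). The gripper opens to 93 mm and grips with 3 to 60 N. Pads are 15 mm wide; open, the fingers measure 128 mm over their backs; the gripper's body (75 mm by 188 mm) begins 65 mm behind the grasp point.
Start: joints at [-1.356, 0.13, 1.488, -0, 1.523, -0.085], TCP at [0.177, -0.573, 0.219] pointing down, gripper open.
Joint ranges: [-2.96, 2.96], [-0.89, 2.26], [0.02, 2.5], [-1.34, 4.48], [0, 2.73], [-2.66, 2.66]. Speed limits (rad/s): [2.39, 2.39, 2.79, 3.14, 3.14, 3.14].

## Interface

Orientations are given as a rotation vector (axis times angle).
In Python, from plant import robot gives the robot as it stands.
- The arm moves only by the shell command python3 -m handwheel 'ROWS' [OPENING] [FORCE]. ROWS is text: rows parted by semicolons, each of 6 numbers parted by spaces: the shift along the world's x, y, z each as a share of 0.3 m, from -1 to 1, then the turn, a rotation vector about the world's x, y, z each as a share of 45 degrees, from -1 to 1. A call has 1 to 5 rows; each row is the pose to reach, as a shift and turn from the pose commanded when the call began; what a row does not reach only later rows make up. A row lasts 1/10 s, in which the tool goes at most 50 mm and 8.59 degrees, less where a joint would pass 70% of its speed; a pose out of reach is approached as far as the arm can. A call with a number of a shift or a turn outside -1 to 1 is refused whole. A call with a gripper value outside its range is refused whole. OPENING is the closure, from -1 (fully open) to 1 (shut), set as the call begins (- or left out, the last holds). The fingers move at their own pace and stop on an object; FORCE is the grip in N (left out, the last holds). Time passes only in rows, so rows that repeat a pose let the fingers close. It gives the time, the measured TCP pose, the force and the opening at its end, in the units of the state.
- robot.read_state(): the state, without advancing time (a new reading comes with each control period).
- robot.read_camera(name): name is "scene" or "top" or "wrist"; returns (picture, depth): 384x512x3 uint8, red, green, blue; 384x512 float32, m along the optical axis (not along the pixel's ray), 0 where there is no reading.
- robot.camera_model(name): a dict with "camera_matrix" (3x3 intrinsics, pixels), "dist" ([k1, k2, p1, p2, k3] as OpenCV has them; the pictures are not rectified), "pose" (4x4, takes a point from camera to world coordinates); the wrist camera has in their place "tool_from_camera" (4x4, takes a point from camera to tool coordinates, whose origin is the TCP and whose axes are the flange's). Camera axes: x right, y down, z forward; pixel columns grow to the right and rows downward; lengths in m; the calibration is good to about 2 mm. A picture is of the moment at which its call begins: read the wrist's pose just before it. camera_model takes no time and is no camera call.
- robot.close_job(): hands the job in, once; it reports no verdict.
Trained networks look in the newest picture that a camera, given by its name, has taken for a name from the list of things; names that differ only in an ending like _2 or _b are one class to them, and where a whole thing is asked for, a point or a joint stands for the part that bears it (a point fixed in the world has none). Each returns a list of dicts, best first, with "conf" (0 to 1); they miss things now and then, are a little off and sometimes report something else, mostly with a low value. They report only what shows in the picture. A call takes as long as a camera call. They do not tell look-alikes from the thing itself.
- robot.look_for(camera, query): "rect" ([centre column, centre row, width, height] in pixels, round what is visible of it).
- robot.silhouettes(camera, query): "pixels" (384x512 bool, what is visible of it) and "rect" ([centre column, centre row, width, height] in pixels, round what is visible of it).
- robot.tip_of(camera, query): "at" ([row, column] in pixels: a listed point, or the origin of a listed thing).
The state is a dict: "t": time; "q": joint angles; "dq": joint speeds; "joint_torque": joint torques, N m; "tool_pos": TCP position; "orientation": TCP orientation; "force": force on the tool from outside, world axes, zero at the start; "wrist_torque": the same for the moment, N m; "opening": finger opening in m.
Only numpy, scipy, OpenCV 4.12 (cv2) and the standard library are available. Lean on these libraries where they do the work, as an engineer would, in place of code of your own. Each camera call takes 0.05 s, during which the arm holds its last target.

## Task

Get the bonding job ready: lay the orange screen in its aluminium mould squarely on the middle of the hotplate's blue pad, lengthwise, and then set the steel weight gently upright on the middle of the screen. On the teal mat stand the three supplies in a row, one centred in each white ring: the wire reel at the end nearest the hotplate, the suction cup at the far end and the yellow-lidded jar between them. Leave the black phone and the amber bottle where they are.

Things in the scene. Friction and masses are not known exactly. Their poses are not given: they have to be found in the camera images.
- pad (a point): Centre of the top face of the blue pad of the hotplate: a fixed dark navy box (200 x 240 x 48 mm) carrying an aluminium block and the blue pad. The pad's top is flat, 100 mm (along its x) by 164 mm (along its y), 74 mm above the bench; z up. The box reaches from 75 mm to the front (-x) of this point to 125 mm behind it, 120 mm to either side. It stands to the left or to the right on the bench, the mat on the other side.
- mat: Flat teal mat, fixed to the bench, 104 mm (x) by 264 mm (y), 4 mm thick; origin at the centre of its underside, z up. Three white rings (72 mm across) are drawn on it in a row along its y axis, centred at y = +85, 0 and -85 mm, x = 0. Nothing stands on it at the start.
- screen_c (a point): Centre of the orange phone screen in its flat aluminium mould, one solid piece 124 mm (x) by 60 mm (y) by 14 mm high; orange sheet with a small green patch on top. The point is half-way up, 7 mm above its underside; x along its length, z up. 0.22 kg.
- weight_c (a point): Centre of the steel press weight: a steel block 70 mm (x) by 40 mm (y) by 30 mm high with a black bar handle on top, 50 mm (x) by 16 mm (y), reaching from 30 to 54 mm above the underside. The point is half-way up, 27 mm above the underside; z up. About 0.6 kg.
- reel_c (a point): Centre of the wire reel: a flat round spool of brass-coloured wire with white flanges and a green label on top, 56 mm across, 20 mm high. The point is half-way up, 10 mm above the underside; z up.
- jar_c (a point): Centre of the small round white jar with a yellow lid, 44 mm across, 50 mm high, closed. The point is half-way up, 25 mm above the underside; z up.
- cup_c (a point): Centre of the suction cup: a black rubber disc 54 mm across and 10 mm thick with an upright red round grip 24 mm across on it, whole height 46 mm; a black collar surrounds the foot of the grip up to 18 mm. The point is half-way up, 23 mm above the underside; z up.
- phone_c (a point): Centre of a black phone lying face up among the things, 118 mm (x) by 58 mm (y) by 9 mm high; not part of the job, to be left where it is. The point is 4.5 mm above its underside.
- solvent_c (a point): Centre of an amber bottle with a black cap, 40 mm across, 85 mm high, standing on the bench behind the things; to be left where it is. The point is half-way up.
There are look-alikes about, which are no part of the job. What is shaped like the part that bears weight_c but green or pink is not meant. Leave any brown look-alike of the part that bears screen_c alone.

How it is judged:
On the way, in this order (a step that is already met when the one before it is completed fails the run):
1. the screen in its mould lies squarely on the middle of the blue pad (horizontal distance between screen_c and pad below 0.013 m and angle between the x axis of screen_c and the y axis of pad, either way round below 0.2 rad and z of screen_c in the frame of pad between 0.002 and 0.012 m and angle between screen_c's own z axis and vertical below 0.12 rad and linear speed of screen below 0.02 m/s), for 0.2 s.
2. the steel weight stands on the middle of the screen, which still lies on the pad (all of step 1 and horizontal distance between weight_c and screen_c below 0.013 m and z of weight_c in the frame of screen_c between 0.029 and 0.039 m and angle between weight_c's own z axis and vertical below 0.12 rad and linear speed of weight below 0.02 m/s), for 0.2 s.
At the end, for the whole second after the job is handed in: Mould flat on the pad: centres within 13 mm, lengths within 0.2 rad; weight upright on it, centres within 13 mm; reel, jar and cup upright on the mat within 15 mm (in x and y) of ring centres: reel in the end ring nearest the hotplate, jar in the middle, cup at the far end; all released, at rest (all of step 2 and x of jar_c in the frame of mat between -0.015 and 0.015 m and y of jar_c in the frame of mat between -0.015 and 0.015 m and z of jar_c in the frame of mat between 0.024 and 0.034 m and angle between jar_c's own z axis and vertical below 0.12 rad and linear speed of jar below 0.02 m/s and ((y of pad in the frame of mat above 0 m and (x of reel_c in the frame of mat between -0.015 and 0.015 m and y of reel_c in the frame of mat between 0.07 and 0.1 m and z of reel_c in the frame of mat between 0.009 and 0.019 m and angle between reel_c's own z axis and vertical below 0.12 rad and linear speed of reel below 0.02 m/s) and (x of cup_c in the frame of mat between -0.015 and 0.015 m and y of cup_c in the frame of mat between -0.1 and -0.07 m and z of cup_c in the frame of mat between 0.022 and 0.032 m and angle between cup_c's own z axis and vertical below 0.12 rad and linear speed of cup below 0.02 m/s)) or (y of pad in the frame of mat below 0 m and (x of reel_c in the frame of mat between -0.015 and 0.015 m and y of reel_c in the frame of mat between -0.1 and -0.07 m and z of reel_c in the frame of mat between 0.009 and 0.019 m and angle between reel_c's own z axis and vertical below 0.12 rad and linear speed of reel below 0.02 m/s) and (x of cup_c in the frame of mat between -0.015 and 0.015 m and y of cup_c in the frame of mat between 0.07 and 0.1 m and z of cup_c in the frame of mat between 0.022 and 0.032 m and angle between cup_c's own z axis and vertical below 0.12 rad and linear speed of cup below 0.02 m/s)))); the robot touches nothing.
It fails at once if the black phone is moved by more than 20 mm (distance of phone_c from where it was at the start of the episode above 0.02 m).
It fails at once if the amber bottle is moved or tipped by more than 20 mm (distance of solvent_c from where it was at the start of the episode above 0.02 m).
It fails at once if the weight is dropped onto the screen (comes down on it faster than 0.35 m/s) (horizontal distance between weight_c and screen_c below 0.04 m and z of weight_c in the frame of screen_c between 0.03 and 0.046 m and linear speed of weight above 0.35 m/s).
It fails at once if the weight is pressed hard on the screen (more than 60 N) (contact force between weight and screen above 60 N).
It also fails if it takes over 131 s, if anything falls off the work surface, if the arm or the gripper's body presses on something with over 40 N, if the wrist force passes 120 N, or if a joint passes its speed limit or range.

## Working session

There is one attempt and no reset: what is moved stays moved. The work goes in short steps, Python scripts to look and compute and a shell command to move; the robot and the scene stay as the last step left them, time stands still between calls to the robot, and variables do not carry over. Pictures are saved under pics/ and viewed, and the job is handed in when it is done.

```bash
ls; mkdir -p pics; cat > h.py <<'E'
import numpy as np, cv2
from plant import robot
from scipy.spatial.transform import Rotation as R
def snap(cam,name):
    p,d=robot.read_camera(cam); cv2.imwrite(f'pics/{name}.png',p[:,:,::-1]); np.savez(f'/tmp/{cam}.npz',p=p,d=d); return p,d
def cmodel(cam,st=None):
    m=robot.camera_model(cam)
    if cam=='wrist':
        st=st or robot.read_state()
        T=np.eye(4);T[:3,:3]=R.from_rotvec(st['orientation']).as_matrix();T[:3,3]=st['tool_pos']
        P=T@np.array(m['tool_from_camera'])
    else: P=np.array(m['pose'])
    return np.array(m['camera_matrix']),np.array(m['dist']),P
def ray(cam,u,v,st=None):
    K,D,P=cmodel(cam,st)
    n=cv2.undistortPoints(np.array([[[u,v]]],float),K,D)[0,0]
    return P[:3,3],P[:3,:3]@np.array([n[0],n[1],1])
def at_z(cam,u,v,z,st=None):
    o,d=ray(cam,u,v,st); return o+d*(z-o[2])/d[2]
def at_d(cam,u,v,dep,st=None):
    o,d=ray(cam,u,v,st); return o+d*dep
def cloud(cam,d,mask,st=None):
    K,D,P=cmodel(cam,st)
    ys,xs=np.where(mask&(d>0))
    n=cv2.undistortPoints(np.stack([xs,ys],-1).astype(float)[:,None],K,D)[:,0]
    c=np.c_[n,np.ones(len(n))]*d[ys,xs][:,None]
    return c@P[:3,:3].T+P[:3,3]
E
python3 - <<'E'
from h import *
print(robot.grasp_offset)
for c in ['scene','top','wrist']:
    snap(c,c+'0')
s=robot.read_state(); print(s)
E
```

```text
pics
0.0188
{'t': 0.15, 'q': array([-1.35638076e+00,  1.30970794e-01,  1.48901663e+00, -2.93696192e-05,
        1.52301268e+00, -8.53901297e-02]), 'dq': array([-0.00065473, -0.00091188, -0.00277467, -0.00055147,  0.00020237,
        0.00229665]), 'joint_torque': array([ 1.79615225e-03, -5.60477006e+01, -4.92334199e+01,  7.69796083e-02,
        3.06105916e-02, -8.92403796e-05]), 'tool_pos': array([ 0.17712376, -0.57280252,  0.21784539]), 'orientation': array([-3.10497431e+00, -4.68964690e-01,  1.88425887e-04]), 'force': array([-0.28737835,  0.47163841,  0.0479545 ]), 'wrist_torque': array([-0.04983062,  0.00227313,  0.01832244]), 'opening': 0.09299358871140355}
```

View pics/top0.png

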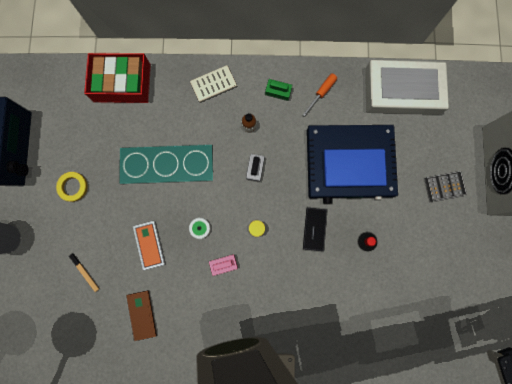

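View pics/scene0.png

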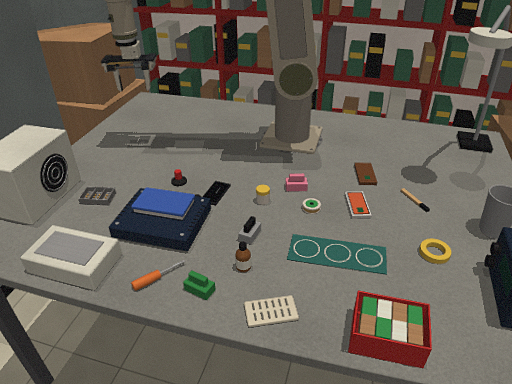

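The top view shows the mat at (166,164), pad (354,167), screen (148,245), steel weight (256,167), reel (200,229), jar (257,229), cup (368,242), phone (315,229) and bottle (249,121). The look-alikes are brown (141,315), pink (223,265) and green (278,89).

```bash
python3 - <<'E'
from h import *
z=np.load('/tmp/top.npz');d=z['d'];p=z['p']
tops=dict(mat=.004,screen_c=.014,weight_c=.054,reel_c=.02,jar_c=.05,cup_c=.046,phone_c=.009,solvent_c=.085)
for q in tops:
    for r in robot.silhouettes('top',q)[:3]:
        m=r['pixels']; c=cloud('top',d,m)
        zz=c[:,2]
        (cx,cy),(w,h),a=cv2.minAreaRect(np.argwhere(m)[:,::-1].astype(np.float32))
        # rectangle in world at top height
        cs=np.array([at_z('top',u,v,tops[q]) for u,v in cv2.boxPoints(((cx,cy),(w,h),a))])[:,:2]
        e=cs[1]-cs[0];f=cs[2]-cs[1]
        print(q,round(r['conf'],2),np.round(r['rect']),'zmax',np.round(np.percentile(zz,[10,50,95]),3),'ctr',np.round(cs.mean(0),3),'sz',np.round([np.linalg.norm(e),np.linalg.norm(f)],3),'ang',np.round(np.degrees([np.arctan2(e[1],e[0]),np.arctan2(f[1],f[0])]),1))
for q in ['pad']:
    for r in robot.tip_of('top',q)[:2]:
        v,u=r['at'];print(q,r['conf'],u,v,at_z('top',u,v,.074))
# blue mask
hsv=cv2.cvtColor(p,cv2.COLOR_RGB2HSV)
m=(hsv[:,:,0]>105)&(hsv[:,:,0]<125)&(hsv[:,:,1]>150)&(hsv[:,:,2]>110)
n,l,s,c=cv2.connectedComponentsWithStats(m.astype(np.uint8)); k=1+s[1:,4].argmax(); m=l==k
rr=cv2.minAreaRect(np.argwhere(m)[:,::-1].astype(np.float32));print(rr)
cs=np.array([at_z('top',u,v,.074) for u,v in cv2.boxPoints(rr)]);print(np.round(cs,3),cs.mean(0))
print(np.median(cloud('top',d,m),0), np.array(robot.camera_model('top')['pose'])[:3,3])
E
```

```text
mat 0.83 [165. 164.  97.  35.] zmax [0.003 0.006 0.009] ctr [0.617 0.259] sz [0.265 0.105] ang [ -87.3 -176.4]
screen_c 0.76 [142. 317.  27.  46.] zmax [0.013 0.016 0.02 ] ctr [0.201 0.305] sz [0.063 0.122] ang [ -78.5 -167.1]
screen_c 0.73 [148. 246.  30.  48.] zmax [0.013 0.016 0.02 ] ctr [0.391 0.295] sz [0.061 0.125] ang [ -75.6 -164.2]
weight_c 0.73 [256. 172.  16.  24.] zmax [0.025 0.032 0.057] ctr [0.599 0.006] sz [0.074 0.041] ang [ -10.  -100.5]
weight_c 0.55 [280.  90.  25.  19.] zmax [0.018 0.032 0.056] ctr [ 0.822 -0.054] sz [0.049 0.067] ang [ -12.6 -103.7]
weight_c 0.55 [224. 264.  30.  25.] zmax [0.028 0.033 0.057] ctr [0.344 0.086] sz [0.071 0.043] ang [ -72.3 -161.9]
reel_c 0.82 [201. 227.  22.  18.] zmax [0.019 0.022 0.025] ctr [0.438 0.156] sz [0.055 0.049] ang [ -88.9 -178.2]
cup_c 0.7 [367. 243.  23.  25.] zmax [0.008 0.014 0.048] ctr [ 0.41  -0.294] sz [0.051 0.048] ang [-89.2 179.1]
phone_c 0.84 [316. 228.  25.  47.] zmax [0.008 0.01  0.014] ctr [ 0.441 -0.16 ] sz [0.114 0.061] ang [ -5.2 -94.5]
solvent_c 0.78 [246. 124.  13.  15.] zmax [0.035 0.06  0.086] ctr [0.716 0.026] sz [0.035 0.044] ang [ -89. -179.]
pad 0.65 360.2 164.4 [ 0.6113695  -0.27299644  0.074     ]
((355.0, 167.0), (36.0, 62.0), 90.0)
[[ 0.651 -0.177  0.074]
 [ 0.655 -0.343  0.074]
 [ 0.557 -0.341  0.074]
 [ 0.554 -0.176  0.074]] [ 0.60439265 -0.25926977  0.074     ]
[ 0.60278955 -0.25918197  0.07500624] [ 0.38606211 -0.00143037  1.16023615]
```

```bash
cat >> h.py <<'E'
def go(x,y,z,jaw=None):
    s=robot.read_state(); M=R.from_rotvec(s['orientation']).as_matrix()
    yaw=np.degrees(np.arctan2(M[1,1],M[0,1]))
    dp=(np.array([x,y,z])-s['tool_pos'])/0.3
    # tilt correction: rotation bringing tool z to -Z
    a=np.cross(M[:,2],[0,0,-1]); t=np.degrees(a)/45
    dy=0 if jaw is None else ((jaw-yaw+90)%180-90)
    print('t',round(s['t'],2),'pos',np.round(s['tool_pos'],4),'yaw',round(yaw,1),'q1,q6',np.round(s['q'][[0,5]],2),'open',round(s['opening'],4),'F',np.round(s['force'],1))
    print('SHARES',np.round(dp,3),'tilt',np.round(t[:2],3),'yaw share',round(dy/45,3),'alt',round((dy-180*np.sign(dy))/45,3))
E
python3 -c "
from h import *
go(.391,.295,.2,105.8)"
```

```text
t 0.6 pos [ 0.1772 -0.5733  0.2187] yaw -72.8 q1,q6 [-1.36 -0.09] open 0.0927 F [ 0.2 -0.1  0.3]
SHARES [ 0.713  2.894 -0.062] tilt [ 0. -0.] yaw share -0.031 alt 3.969
```

```bash
python3 -m handwheel '0.6 0.55 0 0 0 0;0.6 0.55 0 0 0 0;0.6 0.55 0 0 0 0;0.6 0.55 0 0 0 0;0.6 0.55 0 0 0 0' -1; python3 -m handwheel '0.25 0.8 0 0 0 0;0.25 0.8 0 0 0 0;0.25 0.8 0 0 0 0;0.25 0.8 0 0 0 0;0.25 0.8 0 0 0 0'; python3 -m handwheel '0 0.83 0 0 0 0;0 0.83 0 0 0 0;0 0.83 0 0 0 0;0 0.83 0 0 0 0;0 0.83 0 0 0 0'; python3 -c "
from h import *
go(.391,.295,.2,105.8)"
```

```text
t: 1.1
tool_pos: [0.3587, -0.4065, 0.2189]
orientation: [3.106, 0.469, 0.001]
force: [0.2, -0.4, -0.5]
opening: 0.0928
t: 1.6
tool_pos: [0.432, -0.1677, 0.2189]
orientation: [3.106, 0.469, 0.001]
force: [0.6, 0.3, -0.3]
opening: 0.093
t: 2.1
tool_pos: [0.4315, 0.0814, 0.2191]
orientation: [3.106, 0.469, 0.002]
force: [1.4, -0.4, 1.0]
opening: 0.0927
t 2.1 pos [0.4315 0.0814 0.2191] yaw -72.8 q1,q6 [0.07 1.34] open 0.0927 F [ 1.4 -0.4  1. ]
SHARES [-0.135  0.712 -0.064] tilt [-0.     0.002] yaw share -0.031 alt 3.969
```

```bash
python3 -m handwheel '-0.13 0.71 -0.06 0 0 -0.03;-0.13 0.71 -0.06 0 0 -0.03;-0.13 0.71 -0.06 0 0 -0.03;-0.13 0.71 -0.06 0 0 -0.03;-0.13 0.71 -0.06 0 0 -0.03';  python3 - <<'E'
from h import *
st=robot.read_state();snap('wrist','w1')
go(.391,.295,.1,105.8)
z=np.load('/tmp/wrist.npz');d=z['d']
for r in robot.silhouettes('wrist','screen_c')[:2]:
    m=r['pixels']; c=cloud('wrist',d,m,st)
    rr=cv2.minAreaRect(np.argwhere(m)[:,::-1].astype(np.float32))
    cs=np.array([at_z('wrist',u,v,.014,st) for u,v in cv2.boxPoints(rr)])[:,:2]
    e=cs[1]-cs[0];f=cs[2]-cs[1]
    print(r['conf'],np.round(r['rect']),'z',np.round(np.percentile(c[:,2],[10,50,90]),4),cs.mean(0),np.linalg.norm(e),np.linalg.norm(f),np.degrees([np.arctan2(e[1],e[0]),np.arctan2(f[1],f[0])]))
E
```

```text
t: 2.6
tool_pos: [0.3911, 0.2961, 0.2003]
orientation: [-3.11, -0.438, 0.001]
force: [0.6, -0.6, -0.2]
opening: 0.0934
t 2.65 pos [0.391  0.2967 0.2001] yaw -73.9 q1,q6 [0.54 1.83] open 0.0926 F [-1.7  0.7 -0.4]
SHARES [ 0.    -0.006 -0.334] tilt [-0.002 -0.001] yaw share -0.006 alt 3.994
0.83 [208. 305.  55.  96.] z [0.0125 0.0144 0.0154] [0.20654021 0.30705248] 0.12974633387303397 0.0606902822911694 [ 10.31424338 -77.28581372]
0.61 [256. 166.  55. 112.] z [0.0134 0.0144 0.0154] [0.39171462 0.29460678] 0.12221189910495868 0.058101321146661424 [ 14.77903495 -74.06103806]
```

View pics/w1.png

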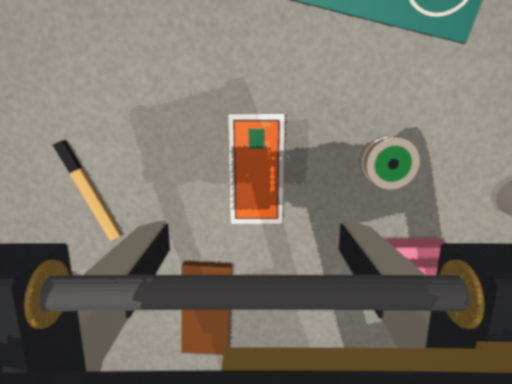

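The wrist view shows the screen at (257,169), aligned with the jaws; the reel is at (391,162). I'll descend.

```bash
python3 -m handwheel '0 -0.005 -0.167 0 0 0;0 -0.005 -0.333 0 0 0;0 -0.005 -0.5 0 0 0;0 -0.005 -0.6 0 0 0;0 -0.005 -0.64 0 0 0';python3 -m handwheel '0 0 -0.01 0 0 0;0 0 -0.01 0 0 0';python3 -c "
from h import *
go(.391,.2947,.005,106)"
```

```text
t: 3.2
tool_pos: [0.3906, 0.2883, 0.0052]
orientation: [3.109, 0.431, -0.008]
force: [-0.5, -0.3, -1.3]
opening: 0.0933
t: 3.4
tool_pos: [0.3941, 0.291, 0.007]
orientation: [-3.111, -0.431, -0.003]
force: [1.0, 0.6, 0.0]
opening: 0.0925
t 3.4 pos [0.3941 0.291  0.007 ] yaw -74.2 q1,q6 [0.53 1.83] open 0.0925 F [1.  0.6 0. ]
SHARES [-0.01   0.012 -0.007] tilt [-0.001  0.002] yaw share 0.005 alt -3.995
```

```bash
python3 -m handwheel '-0.005 0.01 -0.004 0 0 0;-0.005 0.01 -0.004 0 0 0;-0.005 0.01 -0.004 0 0 0';python3 -c "
from h import *
go(.391,.2947,.005,106)"; python3 -m handwheel '0 0 0 0 0 0;0 0 0 0 0 0;0 0 0 0 0 0;0 0 0 0 0 0;0 0 0 0 0 0' 1 20; python3 -m handwheel '0 0 0 0 0 0;0 0 0 0 0 0'
```

```text
t: 3.7
tool_pos: [0.3921, 0.2946, 0.0057]
orientation: [-3.111, -0.433, -0.003]
force: [-0.6, -0.8, 0.7]
opening: 0.0929
t 3.7 pos [0.3921 0.2946 0.0057] yaw -74.1 q1,q6 [0.54 1.83] open 0.0929 F [-0.6 -0.8  0.7]
SHARES [-0.004  0.    -0.002] tilt [-0.001  0.002] yaw share 0.003 alt -3.997
t: 4.2
tool_pos: [0.3912, 0.2938, 0.0044]
orientation: [3.112, 0.432, -0.0]
force: [0.4, 0.2, 0.0]
opening: 0.0596
t: 4.4
tool_pos: [0.3912, 0.2938, 0.0044]
orientation: [3.112, 0.433, -0.0]
force: [-0.1, 0.1, 0.9]
opening: 0.0595
```

```bash
python3 -m handwheel '0 0 0.1 0 0 0;0 0 0.25 0 0 0;0 0 0.4 0 0 0;0 0 0.52 0 0 0;0.05 -0.1 0.6 0 0 0.1'; python3 -m handwheel '0.1 -0.16 0.02 0 0 0.19;0.2 -0.3 0.05 0 0 0.38;0.3 -0.45 0.05 0 0 0.57;0.4 -0.6 0.05 0 0 0.76;0.45 -0.7 0.05 0 0 0.85';python3 -m handwheel '0.05 -0.15 0 0 0 0.19;0.1 -0.3 0 0 0 0.38;0.15 -0.45 0 0 0 0.5;0.2 -0.6 0 0 0 0.65;0.2 -0.7 0 0 0 0.7'; python3 -c "
from h import *
go(.604,-.259,.2,1.4)
st=robot.read_state();snap('wrist','w2')"
```

```text
t: 4.9
tool_pos: [0.4062, 0.2663, 0.1876]
orientation: [-3.089, -0.56, -0.005]
force: [1.3, -0.2, -2.3]
opening: 0.0594
t: 5.4
tool_pos: [0.5309, 0.0714, 0.1991]
orientation: [-2.735, -1.545, -0.0]
force: [0.6, 0.3, -1.8]
opening: 0.0599
t: 5.9
tool_pos: [0.5908, -0.1405, 0.1983]
orientation: [-2.217, -2.226, 0.001]
force: [-0.8, 1.3, -1.5]
opening: 0.0597
t 5.9 pos [ 0.5908 -0.1405  0.1983] yaw 0.2 q1,q6 [-0.32 -0.32] open 0.0597 F [-0.8  1.3 -1.5]
SHARES [ 0.044 -0.395  0.006] tilt [ 0.    -0.001] yaw share 0.026 alt -3.974
```

View pics/w2.png

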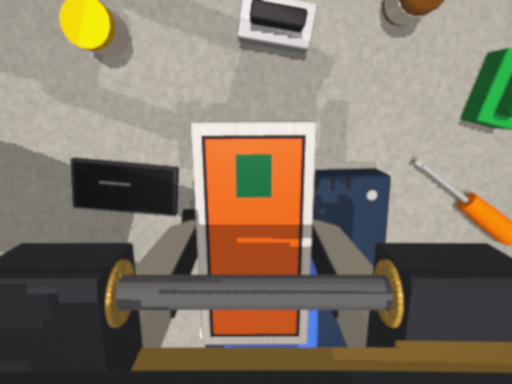

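```bash
python3 - <<'E'
from h import *
st=robot.read_state(); zt=st['tool_pos'][2]+.0095
for u,v in [(192,124),(315,123),(204,346),(308,346)]:
    print(np.round(at_z('wrist',u,v,zt,st)-st['tool_pos'],4), np.load('/tmp/wrist.npz')['d'][v-4 if v>300 else v+4,u+(4 if u<250 else -4)])
go(.604,-.259,.2,1.4)
E
```

```text
[-0.0297  0.0609  0.0095] 0.1547887
[0.0284 0.0614 0.0095] 0.15376118
[-0.0287 -0.063   0.0095] 0.18353453
[ 0.0304 -0.0628  0.0095] 0.18364574
t 5.95 pos [ 0.5899 -0.1443  0.1982] yaw 0.1 q1,q6 [-0.32 -0.32] open 0.0598 F [-1.9 -2.7 -2.2]
SHARES [ 0.047 -0.382  0.006] tilt [ 0.003 -0.002] yaw share 0.028 alt -3.972
```

```bash
python3 -m handwheel '0.04 -0.15 0 0 0 0.03;0.047 -0.3 0 0 0 0.03;0.047 -0.38 0 0 0 0.03;0.047 -0.38 -0.1 0 0 0.03;0.047 -0.38 -0.25 0 0 0.03'; python3 -m handwheel '0 0 0 0 0 0;0 0 0 0 0 0;0 0 0 0 0 0'; python3 -c "
from h import *
go(.604,-.258,.079,1.4)"
```

```text
t: 6.45
tool_pos: [0.6065, -0.2535, 0.1268]
orientation: [2.192, 2.242, 0.003]
force: [1.0, 0.5, -3.7]
opening: 0.0598
t: 6.75
tool_pos: [0.6057, -0.2515, 0.1269]
orientation: [2.191, 2.247, 0.001]
force: [0.7, -0.1, -1.9]
opening: 0.0601
t 6.75 pos [ 0.6057 -0.2515  0.1269] yaw 1.4 q1,q6 [-0.47 -0.5 ] open 0.0601 F [ 0.7 -0.1 -1.9]
SHARES [-0.006 -0.022 -0.16 ] tilt [0.002 0.003] yaw share -0.001 alt 3.999
```

```bash
python3 -m handwheel '-0.006 -0.022 -0.05 0 0 0;-0.006 -0.022 -0.1 0 0 0;-0.006 -0.022 -0.13 0 0 0;-0.006 -0.022 -0.15 0 0 0;-0.006 -0.022 -0.16 0 0 0'; python3 -m handwheel '0 0 0 0 0 0;0 0 0 0 0 0'; python3 -c "
from h import *
go(.604,-.258,.079,1.4)"
```

```text
t: 7.25
tool_pos: [0.6016, -0.2576, 0.0775]
orientation: [-2.192, -2.247, 0.002]
force: [-16.9, 6.8, 30.1]
opening: 0.06
t: 7.45
tool_pos: [0.6022, -0.2579, 0.0776]
orientation: [-2.193, -2.249, 0.001]
force: [-6.9, 2.5, 10.5]
opening: 0.0599
t 7.45 pos [ 0.6022 -0.2579  0.0776] yaw 1.4 q1,q6 [-0.48 -0.51] open 0.0599 F [-6.9  2.5 10.5]
SHARES [ 0.006 -0.     0.005] tilt [ 0.    -0.001] yaw share -0.001 alt 3.999
```

```bash
python3 -m handwheel '0 0 0.003 0 0 0;0 0 0.003 0 0 0;0 0 0.003 0 0 0' -0.6; python3 -m handwheel '0 0 0.1 0 0 0;0 0 0.25 0 0 0;-0.06 0.17 0.4 0 0 0;-0.06 0.33 0.45 0 0 0;-0.06 0.45 0.45 0 0 0'; python3 - <<'E'
from h import *
p,d=snap('top','t2')
r=robot.silhouettes('top','screen_c')
for r in r:
    m=r['pixels'];rr=cv2.minAreaRect(np.argwhere(m)[:,::-1].astype(np.float32))
    cs=np.array([at_z('top',u,v,.088) for u,v in cv2.boxPoints(rr)]);print(r['conf'],r['rect'],np.round(cs,3),cs.mean(0),np.median(cloud('top',d,m)[:,2]))
m=np.zeros((384,512),bool)
cv2.imwrite('pics/t2z.png',cv2.resize(p[100:280,180:440,::-1],None,fx=3,fy=3,interpolation=cv2.INTER_CUBIC))
go(.6,0,.2,80)
E
```

```text
t: 7.75
tool_pos: [0.6028, -0.2579, 0.0771]
orientation: [2.193, 2.249, 0.0]
force: [-0.3, -0.5, 0.1]
opening: 0.0736
t: 8.25
tool_pos: [0.5858, -0.1266, 0.2152]
orientation: [2.193, 2.243, 0.004]
force: [0.4, 0.1, -0.5]
opening: 0.0743
0.96 [142.1, 317.7, 25.9, 46.2] [[0.265 0.327 0.088]
 [0.275 0.268 0.088]
 [0.16  0.245 0.088]
 [0.15  0.303 0.088]] [0.21275871 0.28570272 0.088     ] 0.016289902171432225
0.9 [345.1, 169.3, 25.5, 23.6] [[ 0.627 -0.201  0.088]
 [ 0.628 -0.267  0.088]
 [ 0.567 -0.266  0.088]
 [ 0.566 -0.2    0.088]] [ 0.59695143 -0.23326739  0.088     ] 0.08949072434428218
t 8.35 pos [ 0.5859 -0.1215  0.214 ] yaw 1.7 q1,q6 [-0.29 -0.32] open 0.0742 F [ 0.2 -0.5  0.2]
SHARES [ 0.047  0.405 -0.047] tilt [-0.001  0.005] yaw share 1.74 alt -2.26
```

View pics/t2z.png

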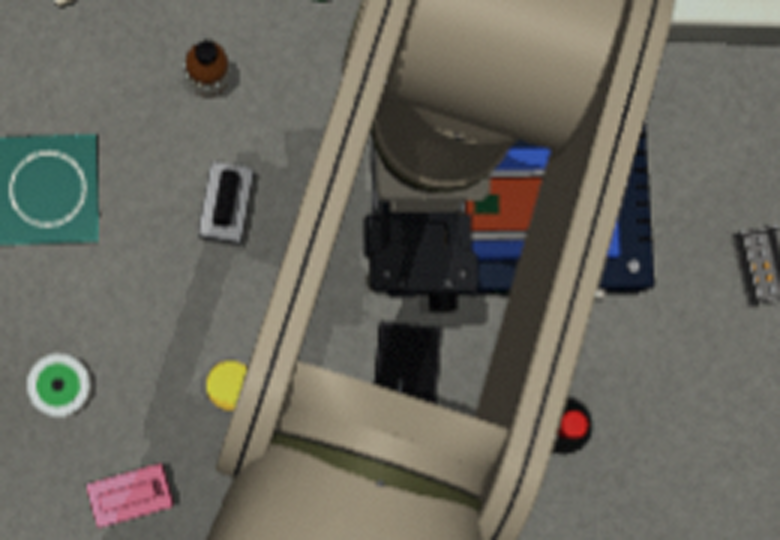

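Screen is on the pad with the arm partly covering it, and the steel weight is at (228,203) in this crop. I'll turn towards the weight.

```bash
python3 -m handwheel '0.02 0.15 0 0 0 0.19;0.04 0.3 0 0 0 0.38;0.047 0.4 0 0 0 0.57;0.047 0.4 0 0 0 0.76;0.047 0.4 -0.04 0 0 0.95'; python3 -m handwheel '0 0 0 0 0 0.19;0 0 0 0 0 0.38;0 0 0 0 0 0.57;0 0 0 0 0 0.76;0 0 0 0 0 0.79'; python3 -m handwheel '0 0 0 0 0 0;0 0 0 0 0 0';python3 - <<'E'
from h import *
st=robot.read_state();p,d=snap('wrist','w3')
go(.6,0.005,.2,80)
for r in robot.silhouettes('wrist','weight_c')[:2]:
    m=r['pixels'];c=cloud('wrist',d,m,st); 
    print(r['conf'],r['rect'],np.percentile(c[:,2],[5,50,95]))
    for lo,hi in [(.022,.036),(.048,.06)]:
        k=c[(c[:,2]>lo)&(c[:,2]<hi)]
        if len(k)<10: continue
        rr=cv2.minAreaRect((k[:,:2]*1000).astype(np.float32)); print(lo,len(k),rr)
E
```

```text
t: 8.85
tool_pos: [0.6001, -0.0057, 0.2009]
orientation: [1.21, 2.896, 0.001]
force: [0.4, 0.8, -0.3]
opening: 0.0745
t: 9.35
tool_pos: [0.5988, -0.0071, 0.199]
orientation: [-0.276, -3.129, 0.0]
force: [-0.1, -0.1, 0.4]
opening: 0.0743
t: 9.55
tool_pos: [0.5988, -0.0068, 0.1994]
orientation: [-0.287, -3.128, 0.0]
force: [0.5, -0.3, -0.0]
opening: 0.0745
t 9.6 pos [ 0.5988 -0.0068  0.1994] yaw 79.6 q1,q6 [-0.1  -1.49] open 0.0744 F [-0.2 -0.4  0.2]
SHARES [0.004 0.039 0.002] tilt [ 0. -0.] yaw share 0.01 alt -3.99
0.88 [250.9, 342.1, 55.1, 12.0] [0.00179031 0.00826402 0.01536646]
0.61 [266.2, 179.8, 44.4, 67.1] [0.02802093 0.03035797 0.05451472]
0.022 1611 ((610.2457275390625, 5.434947967529297), (39.91950988769531, 70.03580474853516), 80.77560424804688)
0.048 775 ((610.367919921875, 5.322742462158203), (15.724800109863281, 50.23957824707031), 80.73566436767578)
```

View pics/w3.png

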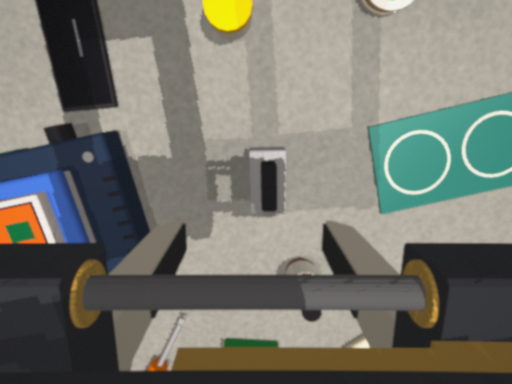

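Steel weight at (268,181) measures 40×70 with a 16×50 handle, so its centre is (0.610, 0.0054). Grasping it by the handle.

```bash
python3 -m handwheel '0.038 0.041 -0.1 0 0 0.025;0.038 0.041 -0.25 0 0 0.025;0.038 0.041 -0.4 0 0 0.025;0.038 0.041 -0.5 0 0 0.025;0.038 0.041 -0.55 0 0 0.025'; python3 -m handwheel '0 0 0 0 0 0;0 0 0 0 0 0;0 0 0 0 0 0'; python3 -c "
from h import *
go(.610,.0054,.034,80.8)"
```

```text
t: 10.15
tool_pos: [0.6076, 0.0059, 0.0307]
orientation: [-0.252, -3.126, 0.0]
force: [-0.8, 0.9, -0.1]
opening: 0.0743
t: 10.45
tool_pos: [0.6123, 0.0055, 0.0374]
orientation: [0.251, 3.127, 0.0]
force: [0.3, 0.5, -0.5]
opening: 0.0744
t 10.45 pos [0.6123 0.0055 0.0374] yaw 80.8 q1,q6 [-0.07 -1.49] open 0.0744 F [ 0.3  0.5 -0.5]
SHARES [-0.008 -0.    -0.011] tilt [0.    0.005] yaw share -0.001 alt 3.999
```

```bash
python3 -m handwheel '0 0 0 0 0 0;0 0 0 0 0 0;0 0 0 0 0 0'; python3 -m handwheel '0 0 0 0 0 0;0 0 0 0 0 0;0 0 0 0 0 0;0 0 0 0 0 0;0 0 0 0 0 0' 1 35;  python3 -m handwheel '0 0 0 0 0 0;0 0 0 0 0 0'; python3 -c "
from h import *
go(.610,.0054,.034,80.8)"
```

```text
t: 10.75
tool_pos: [0.6108, 0.0057, 0.0354]
orientation: [0.25, 3.13, 0.0]
force: [-0.3, 0.4, -0.2]
opening: 0.0745
t: 11.25
tool_pos: [0.6102, 0.0057, 0.0345]
orientation: [-0.25, -3.131, 0.0]
force: [-0.4, 0.2, -0.4]
opening: 0.0392
t: 11.45
tool_pos: [0.6102, 0.0057, 0.0346]
orientation: [-0.25, -3.132, 0.0]
force: [0.6, -0.1, 0.8]
opening: 0.0227
t 11.45 pos [0.6102 0.0057 0.0346] yaw 80.9 q1,q6 [-0.07 -1.49] open 0.0227 F [ 0.6 -0.1  0.8]
SHARES [-0.001 -0.001 -0.002] tilt [ 0. -0.] yaw share -0.001 alt 3.999
```

```bash
python3 -m handwheel '0 0 0 0 0 0;0 0 0 0 0 0;0 0 0 0 0 0'; python3 -m handwheel '0 0 0.05 0 0 0;0 0 0.15 0 0 0;0 0 0.3 0 0 0;0 0 0.45 0 0 0;0 0 0.5 0 0 0'; python3 -m handwheel '0 -0.1 0 0 0 -0.17;0 -0.2 0 0 0 -0.34;0 -0.3 0 0 0 -0.51;0 -0.4 0 0 0 -0.68;0 -0.45 0 0 0 -0.85'; python3 -m handwheel '0 0 0 0 0 -0.17;0 0 0 0 0 -0.34;0 0 0 0 0 -0.51;0 0 0 0 0 -0.68;0 0 0 0 0 -0.85';python3 -m handwheel '0 0 0 0 0 -0.06;0 0 0 0 0 -0.06;0 0 0 0 0 -0.06'; python3 - <<'E'
from h import *
go(.604,-.258,.2,1.4)
st=robot.read_state();p,d=snap('wrist','w4')
p,d=snap('top','t4')
E
```

```text
t: 11.75
tool_pos: [0.6103, 0.0059, 0.0346]
orientation: [0.25, 3.132, 0.0]
force: [0.7, 1.4, -0.5]
opening: 0.0156
t: 12.25
tool_pos: [0.6127, 0.0054, 0.1911]
orientation: [0.25, 3.123, -0.0]
force: [1.2, -0.7, -5.0]
opening: 0.0158
t: 12.75
tool_pos: [0.6089, -0.1318, 0.1826]
orientation: [-1.272, -2.87, 0.002]
force: [0.3, -0.4, -6.1]
opening: 0.016
t: 13.25
tool_pos: [0.6091, -0.1292, 0.1825]
orientation: [-2.14, -2.296, 0.002]
force: [-0.3, 0.3, -5.9]
opening: 0.0158
t: 13.55
tool_pos: [0.6095, -0.1292, 0.1833]
orientation: [-2.186, -2.254, 0.002]
force: [-0.7, -0.2, -6.4]
opening: 0.0156
t 13.55 pos [ 0.6095 -0.1292  0.1833] yaw 1.8 q1,q6 [-0.29 -0.32] open 0.0156 F [-0.7 -0.2 -6.4]
SHARES [-0.018 -0.429  0.056] tilt [-0.001 -0.003] yaw share -0.008 alt 3.992
```

View pics/w4.png

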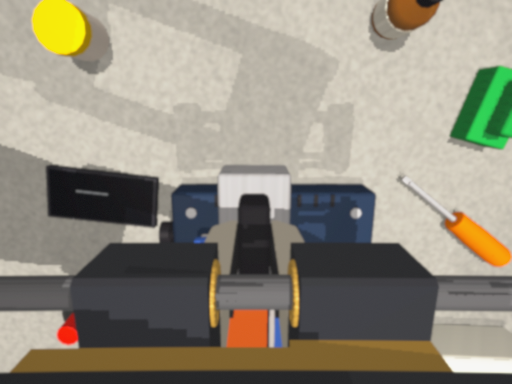

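View pics/t4.png

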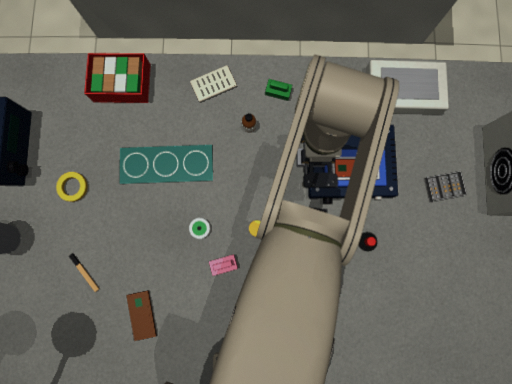

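The weight is held. I'll verify the screen on the pad with the scene camera.

```bash
python3 - <<'E'
from h import *
p,d=snap('scene','s4')
cv2.imwrite('pics/s4z.png',cv2.resize(p[150:270,90:260,::-1],None,fx=4.5,fy=4.5,interpolation=cv2.INTER_CUBIC))
for r in robot.silhouettes('scene','screen_c')[:2]:
    m=r['pixels'];c=cloud('scene',d,m);print(r['conf'],r['rect'],np.median(c,0))
    if np.median(c[:,2])>.05: print(cv2.minAreaRect((c[abs(c[:,2]-.088)<.006,:2]*1000).astype(np.float32)))
hsv=cv2.cvtColor(p,cv2.COLOR_RGB2HSV)
c=cloud('scene',d,np.ones(d.shape,bool))
ok=(d>0).ravel()
for nm,msk in dict(blue=(hsv[:,:,0]>105)&(hsv[:,:,0]<125)&(hsv[:,:,1]>150)&(hsv[:,:,2]>90)).items():
    k=cloud('scene',d,msk); k=k[(abs(k[:,2]-.074)<.006)&(k[:,0]<.7)&(k[:,1]<0)]
    print(nm,len(k),k.min(0),k.max(0),cv2.minAreaRect((k[:,:2]*1000).astype(np.float32)))
E
```

```text
0.96 [165.4, 197.6, 52.8, 18.2] [ 0.60905745 -0.25645301  0.08882042]
((603.19140625, -258.7095031738281), (66.99302673339844, 124.16866302490234), 2.952505588531494)
0.83 [365.8, 174.4, 20.6, 22.8] [0.2152592  0.30191323 0.0152398 ]
blue 316 [ 0.55955667 -0.34257227  0.06815127] [ 0.66209796 -0.17969543  0.07990688] ((611.4716186523438, -261.0963134765625), (97.99000549316406, 163.9236602783203), 2.409576177597046)
```

View pics/s4z.png

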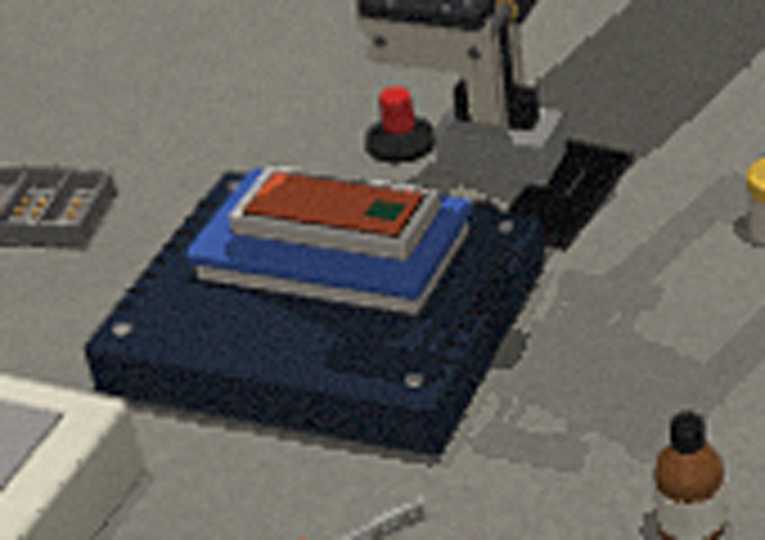

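```bash
python3 - <<'E'
from h import *
p=cv2.imread('pics/t4.png'); z=np.load('/tmp/top.npz');d=z['d']
cv2.imwrite('pics/t4z.png',cv2.resize(p[130:210,300:410],None,fx=7,fy=7,interpolation=cv2.INTER_NEAREST))
for u in (345,348,351):
    for v in range(143,196):
        b,g,r=p[v,u].astype(int); w=at_d('top',u,v,d[v,u])
        if u==348: print(v,(r,g,b),np.round(w,3))
E
```

```text
143 (np.int64(22), np.int64(31), np.int64(47)) [ 0.676 -0.247  0.047]
144 (np.int64(20), np.int64(29), np.int64(42)) [ 0.674 -0.247  0.045]
145 (np.int64(15), np.int64(20), np.int64(30)) [ 0.67  -0.247  0.047]
146 (np.int64(14), np.int64(19), np.int64(28)) [ 0.667 -0.247  0.048]
147 (np.int64(14), np.int64(17), np.int64(27)) [ 0.665 -0.247  0.047]
148 (np.int64(14), np.int64(19), np.int64(33)) [ 0.661 -0.246  0.049]
149 (np.int64(21), np.int64(33), np.int64(65)) [ 0.659 -0.246  0.049]
150 (np.int64(29), np.int64(49), np.int64(100)) [ 0.649 -0.24   0.079]
151 (np.int64(29), np.int64(48), np.int64(102)) [ 0.646 -0.24   0.079]
152 (np.int64(31), np.int64(51), np.int64(103)) [ 0.644 -0.241  0.075]
153 (np.int64(29), np.int64(49), np.int64(102)) [ 0.641 -0.24   0.077]
154 (np.int64(29), np.int64(48), np.int64(101)) [ 0.638 -0.24   0.077]
155 (np.int64(29), np.int64(48), np.int64(100)) [ 0.635 -0.24   0.079]
156 (np.int64(59), np.int64(68), np.int64(104)) [ 0.633 -0.24   0.076]
157 (np.int64(99), np.int64(101), np.int64(108)) [ 0.628 -0.238  0.086]
158 (np.int64(96), np.int64(93), np.int64
[... 1957 characters left out ...]

186 (np.int64(52), np.int64(50), np.int64(46)) [ 0.483 -0.139  0.531]
187 (np.int64(55), np.int64(50), np.int64(43)) [ 0.481 -0.139  0.534]
188 (np.int64(57), np.int64(53), np.int64(45)) [ 0.479 -0.138  0.536]
189 (np.int64(58), np.int64(54), np.int64(45)) [ 0.477 -0.138  0.538]
190 (np.int64(58), np.int64(54), np.int64(46)) [ 0.475 -0.137  0.542]
191 (np.int64(58), np.int64(54), np.int64(47)) [ 0.473 -0.137  0.543]
192 (np.int64(56), np.int64(52), np.int64(45)) [ 0.471 -0.136  0.546]
193 (np.int64(55), np.int64(52), np.int64(43)) [ 0.469 -0.136  0.548]
194 (np.int64(57), np.int64(53), np.int64(46)) [ 0.467 -0.135  0.553]
195 (np.int64(55), np.int64(51), np.int64(44)) [ 0.466 -0.134  0.553]
```

View pics/t4z.png

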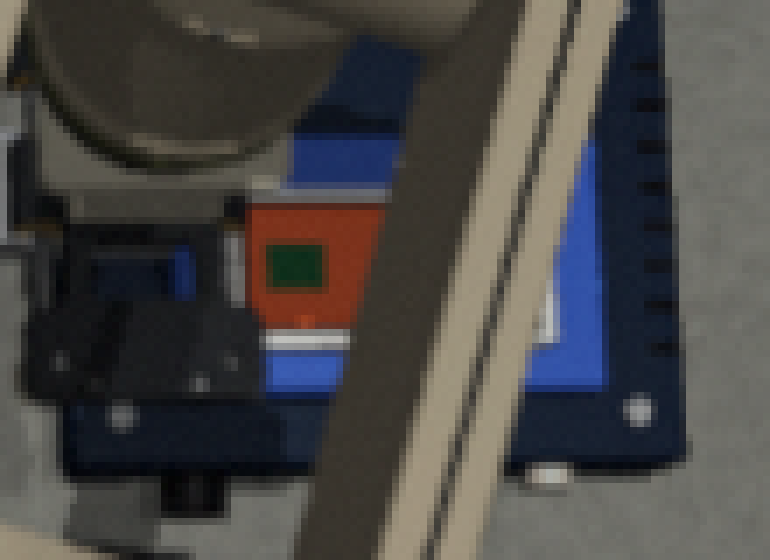

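Screen sits about 3–4 mm off the pad centre, within the 13 mm limit. Moving the weight over it.

```bash
python3 -m handwheel '-0.022 -0.12 0 0 0 -0.008;-0.022 -0.25 0 0 0 -0.008;-0.022 -0.35 0 0 0 -0.008;-0.022 -0.41 0 0 0 -0.008;-0.022 -0.431 0 0 0 -0.008'; python3 -m handwheel '0 0 0 0 0 0;0 0 0 0 0 0;0 0 0 0 0 0;0 0 0 0 0 0;0 0 0 0 0 0'; python3 -c "
from h import *
go(.6028,-.2585,.1226,1.4)"
```

```text
t: 14.25
tool_pos: [0.6033, -0.2604, 0.1844]
orientation: [-2.198, -2.244, 0.0]
force: [-0.3, 1.0, -5.2]
opening: 0.0155
t: 14.75
tool_pos: [0.6038, -0.2579, 0.1847]
orientation: [2.195, 2.247, 0.0]
force: [-0.6, -0.9, -6.3]
opening: 0.0156
t 14.75 pos [ 0.6038 -0.2579  0.1847] yaw 1.3 q1,q6 [-0.48 -0.51] open 0.0156 F [-0.6 -0.9 -6.3]
SHARES [-0.003 -0.002 -0.207] tilt [-0.  0.] yaw share 0.001 alt -3.999
```

```bash
python3 -m handwheel '-0.003 -0.002 -0.04 0 0 0;-0.003 -0.002 -0.08 0 0 0;-0.003 -0.002 -0.12 0 0 0;-0.003 -0.002 -0.15 0 0 0;-0.003 -0.002 -0.17 0 0 0'; python3 -m handwheel '0 0 0 0 0 0;0 0 0 0 0 0;0 0 0 0 0 0;0 0 0 0 0 0'; python3 -c "
from h import *
go(.6028,-.2585,.1226,1.4)"
```

```text
t: 15.25
tool_pos: [0.6019, -0.2588, 0.1315]
orientation: [-2.195, -2.245, 0.001]
force: [0.4, -0.1, -6.1]
opening: 0.0156
t: 15.65
tool_pos: [0.6032, -0.2595, 0.1345]
orientation: [2.195, 2.245, 0.001]
force: [-1.0, -0.3, -5.6]
opening: 0.0156
t 15.65 pos [ 0.6032 -0.2595  0.1345] yaw 1.3 q1,q6 [-0.48 -0.51] open 0.0156 F [-1.  -0.3 -5.6]
SHARES [-0.001  0.003 -0.04 ] tilt [0.001 0.002] yaw share 0.002 alt -3.998
```

```bash
python3 -m handwheel '0 0.003 -0.005 0 0 0;0 0.003 -0.01 0 0 0;0 0.003 -0.015 0 0 0;0 0.003 -0.02 0 0 0;0 0.003 -0.025 0 0 0'; python3 -m handwheel '0 0 -0.003 0 0 0;0 0 -0.005 0 0 0;0 0 -0.007 0 0 0;0 0 -0.009 0 0 0;0 0 -0.01 0 0 0'; python3 -c "
from h import *
go(.6028,-.2585,.1226,1.4)"
```

```text
t: 16.15
tool_pos: [0.6027, -0.2583, 0.1259]
orientation: [-2.196, -2.246, 0.0]
force: [0.0, 0.4, -5.9]
opening: 0.0158
t: 16.65
tool_pos: [0.6027, -0.2583, 0.1231]
orientation: [2.196, 2.246, 0.0]
force: [-0.4, -0.6, -5.7]
opening: 0.0154
t 16.65 pos [ 0.6027 -0.2583  0.1231] yaw 1.3 q1,q6 [-0.48 -0.51] open 0.0154 F [-0.4 -0.6 -5.7]
SHARES [ 0.    -0.001 -0.002] tilt [-0.  0.] yaw share 0.002 alt -3.998
```

```bash
python3 -m handwheel '0 0 -0.001 0 0 0;0 0 -0.002 0 0 0;0 0 -0.003 0 0 0;0 0 -0.003 0 0 0;0 0 -0.003 0 0 0'; python3 -c "
from h import *
go(.6028,-.2585,.1226,1.4)"
```

```text
t: 17.15
tool_pos: [0.6029, -0.2583, 0.1227]
orientation: [2.196, 2.246, 0.0]
force: [-1.1, 1.5, -0.2]
opening: 0.0158
t 17.15 pos [ 0.6029 -0.2583  0.1227] yaw 1.3 q1,q6 [-0.48 -0.51] open 0.0158 F [-1.1  1.5 -0.2]
SHARES [-0.    -0.001 -0.   ] tilt [0. 0.] yaw share 0.002 alt -3.998
```

```bash
python3 -m handwheel '0 0 0 0 0 0;0 0 0 0 0 0;0 0 0 0 0 0;0 0 0 0 0 0;0 0 0 0 0 0' -0.2; python3 -m handwheel '0 0 0.05 0 0 0;0 0 0.15 0 0 0;0 0 0.25 0 0 0;-0.1 0 0.3 0 0 0;-0.25 0 0.3 0 0 0'; python3 - <<'E'
from h import *
p,d=snap('scene','s5')
cv2.imwrite('pics/s5z.png',cv2.resize(p[150:270,90:260,::-1],None,fx=4.5,fy=4.5,interpolation=cv2.INTER_CUBIC))
go(.41,-.294,.2)
E
```

```text
t: 17.65
tool_pos: [0.6029, -0.2584, 0.1224]
orientation: [2.196, 2.246, 0.0]
force: [-0.2, -0.3, -0.6]
opening: 0.0514
t: 18.15
tool_pos: [0.5299, -0.2592, 0.2171]
orientation: [2.19, 2.243, 0.003]
force: [-0.0, -0.7, 0.7]
opening: 0.0559
t 18.2 pos [ 0.521  -0.2577  0.2126] yaw 1.3 q1,q6 [-0.55 -0.57] open 0.0559 F [ 0.5 -0.9 -3. ]
SHARES [-0.37  -0.121 -0.042] tilt [-0.    -0.005] yaw share 0.0 alt 0.0
```

View pics/s5z.png

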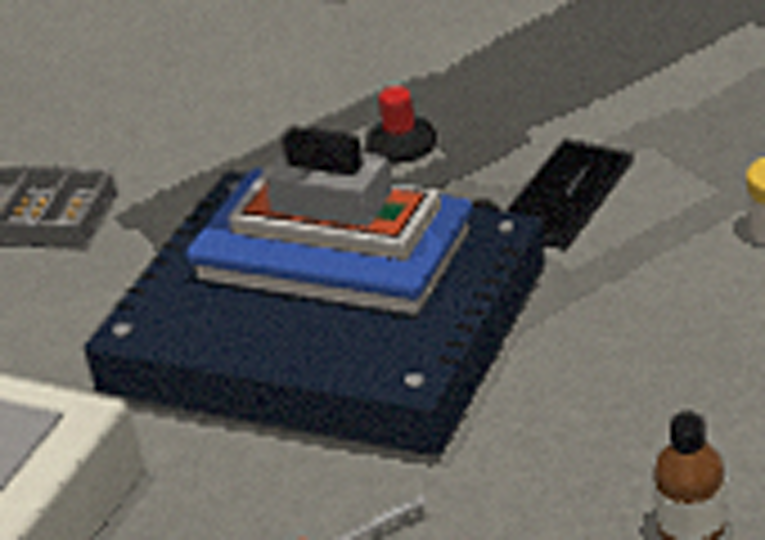

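```bash
python3 -m handwheel '-0.15 -0.03 0 0 0 0;-0.28 -0.08 -0.02 0 0 0;-0.35 -0.12 -0.04 0 0 0;-0.37 -0.12 -0.04 0 0 0;-0.37 -0.12 -0.04 0 0 0';  python3 -m handwheel '0 0 0 0 0 0;0 0 0 0 0 0'; python3 - <<'E'
from h import *
st=robot.read_state();p,d=snap('wrist','w6')
go(.41,-.294,.2)
hsv=cv2.cvtColor(p,cv2.COLOR_RGB2HSV)
red=((hsv[:,:,0]<8)|(hsv[:,:,0]>172))&(hsv[:,:,1]>150)&(hsv[:,:,2]>80)
c=cloud('wrist',d,red,st);c=c[abs(c[:,2]-.046)<.004]; print(len(c),(c.min(0)+c.max(0))/2,np.ptp(c,0))
for r in robot.silhouettes('wrist','cup_c')[:2]:
    m=r['pixels'];c=cloud('wrist',d,m,st);print(r['conf'],r['rect'],np.percentile(c[:,2],[5,50,95]))
    k=c[c[:,2]>.041];print(len(k),(k.min(0)+k.max(0))/2,np.ptp(k,0))
E
```

```text
t: 18.7
tool_pos: [0.4166, -0.2946, 0.2013]
orientation: [2.197, 2.244, 0.001]
force: [0.9, 0.9, -0.3]
opening: 0.0556
t: 18.9
tool_pos: [0.4179, -0.294, 0.2008]
orientation: [2.194, 2.247, 0.001]
force: [0.1, 0.7, 0.1]
opening: 0.0555
t 18.95 pos [ 0.4178 -0.294   0.2006] yaw 1.4 q1,q6 [-0.71 -0.74] open 0.0556 F [ 0.6  0.2 -0.3]
SHARES [-0.026 -0.    -0.002] tilt [0.    0.001] yaw share 0.0 alt 0.0
404 [ 0.41186387 -0.30704377  0.0453251 ] [0.02275055 0.02266649 0.0060584 ]
0.67 [249.1, 180.8, 52.5, 46.0] [0.00884639 0.01269315 0.0465566 ]
409 [ 0.4118639  -0.30704364  0.04473713] [0.02275054 0.02266649 0.00723405]
```

View pics/w6.png

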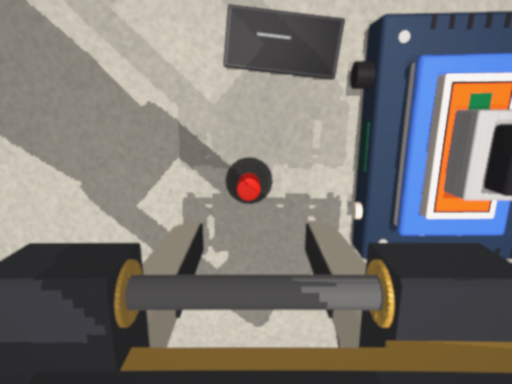

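Cup grip at (248,186), centre (0.412, -0.307). Descending to grip it.

```bash
python3 -m handwheel '-0.02 -0.043 -0.1 0 0 0;-0.02 -0.043 -0.25 0 0 0;-0.02 -0.043 -0.4 0 0 0;-0.02 -0.043 -0.52 0 0 0;-0.02 -0.043 -0.585 0 0 0'; python3 -m handwheel '0 0 0 0 0 0;0 0 0 0 0 0;0 0 0 0 0 0;0 0 0 0 0 0;0 0 0 0 0 0'; python3 -c "
from h import *
go(.412,-.307,.0245)";python3 -m handwheel '0 0 0 0 0 0;0 0 0 0 0 0;0 0 0 0 0 0;0 0 0 0 0 0;0 0 0 0 0 0' 1 20
```

```text
t: 19.5
tool_pos: [0.4093, -0.3051, 0.0208]
orientation: [-2.192, -2.243, 0.0]
force: [0.4, 0.1, 0.7]
opening: 0.0555
t: 20.0
tool_pos: [0.4116, -0.308, 0.0262]
orientation: [2.194, 2.245, 0.0]
force: [0.6, -0.1, 0.7]
opening: 0.0558
t 20.0 pos [ 0.4116 -0.308   0.0262] yaw 1.3 q1,q6 [-0.74 -0.76] open 0.0558 F [ 0.6 -0.1  0.7]
SHARES [ 0.001  0.003 -0.006] tilt [0.002 0.002] yaw share 0.0 alt 0.0
t: 20.5
tool_pos: [0.4108, -0.3072, 0.0247]
orientation: [-2.196, -2.246, -0.0]
force: [0.4, 0.3, -0.1]
opening: 0.0235
```

```bash
python3 -m handwheel '0 0 0.08 0 0 0;0 0 0.2 0 0 0;0 0 0.35 0 0 0;0 0.08 0.5 0 0 0;0.05 0.2 0.6 0 0 0'; python3 -m handwheel '0.08 0.15 0.04 0 0 0;0.16 0.3 0.08 0 0 0;0.24 0.45 0.1 0 0 0;0.3 0.6 0.12 0 0 0;0.35 0.74 0.12 0 0 0'; python3 -m handwheel '0.08 0.15 0 0 0 0;0.16 0.3 0 0 0 0;0.22 0.45 0 0 0 0;0.22 0.55 0 0 0 0;0.22 0.6 0 0 0 0';  python3 -m handwheel '0 0 0 0 0 0;0 0 0 0 0 0';python3 - <<'E'
from h import *
st=robot.read_state();p,d=snap('wrist','w7')
go(.617,.344,.2,0)
E
```

```text
t: 21.0
tool_pos: [0.4254, -0.2485, 0.2079]
orientation: [2.198, 2.241, -0.001]
force: [2.0, -0.1, -0.7]
opening: 0.0237
t: 21.5
tool_pos: [0.5317, -0.0234, 0.2417]
orientation: [2.195, 2.245, 0.001]
force: [1.0, -0.9, -0.5]
opening: 0.0235
t: 22.0
tool_pos: [0.5963, 0.1576, 0.2398]
orientation: [-2.192, -2.248, 0.001]
force: [0.6, -0.7, -1.0]
opening: 0.0234
t: 22.2
tool_pos: [0.5966, 0.1536, 0.2406]
orientation: [2.196, 2.246, -0.001]
force: [0.5, -0.3, -1.2]
opening: 0.0237
t 22.25 pos [0.5967 0.1532 0.2407] yaw 1.2 q1,q6 [0.17 0.15] open 0.0235 F [-0.1 -0.7 -1.3]
SHARES [ 0.068  0.636 -0.136] tilt [ 0.001 -0.   ] yaw share -0.027 alt 3.973
```

View pics/w7.png

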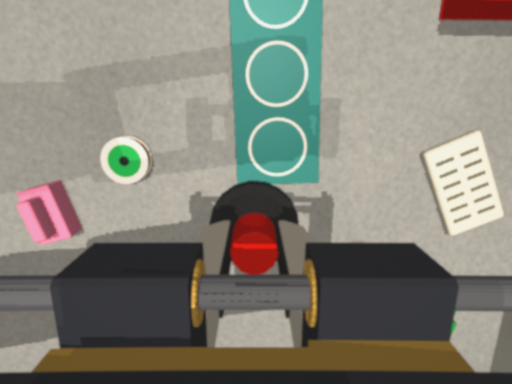

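Cup held. The near ring is at (277,146) and the middle ring at (277,73). I'll compute their positions.

```bash
python3 - <<'E'
from h import *
st=robot.read_state();z=np.load('/tmp/wrist.npz');p=z['p'];d=z['d']
hsv=cv2.cvtColor(p,cv2.COLOR_RGB2HSV)
wh=((hsv[:,:,1]<90)&(hsv[:,:,2]>150)).astype(np.uint8); wh[:, :225]=0; wh[:,330:]=0; wh[182:]=0
n,l,s,c=cv2.connectedComponentsWithStats(wh,connectivity=8)
for k in range(1,n):
    if s[k,4]<80: continue
    pts=np.array([at_z('wrist',u,v,.004,st)[:2] for v,u in np.argwhere(l==k)])
    (x,y),r=cv2.minEnclosingCircle((pts*1000).astype(np.float32))
    e=cv2.fitEllipse((pts*1000).astype(np.float32))
    A=np.c_[2*pts,np.ones(len(pts))];sol=np.linalg.lstsq(A,(pts**2).sum(1),rcond=None)[0]
    print(s[k],'enc',x,y,r,'ell',np.round(e[0],1),np.round(e[1],1),'circ',sol[:2], np.sqrt(sol[2]+(sol[:2]**2).sum()))
print(np.median(cloud('wrist',d,(hsv[:,:,0]>80)&(hsv[:,:,0]<95)&(hsv[:,:,1]>120),st)[:,2]))
E
```

```text
[ 225    0   13  182 1405] enc 565.4767456054688 231.04547119140625 102.8087158203125 ell [565.5 217.4] [ 13.3 189. ] circ [0.63632914 0.22834136] 0.09397738026863328
[243   0  66  30 518] enc 616.5250244140625 333.0828857421875 35.98636245727539 ell [616.3 341.2] [65.9 68.4] circ [0.61622317 0.34180001] 0.0337014454084209Traceback (most recent call last):
  File "<stdin>", line 8, in <module>
  File "h.py", line 19, in at_z
    o,d=ray(cam,u,v,st); return o+d*(z-o[2])/d[2]
        ~~~^^^^^^^^^^^^
  File "h.py", line 15, in ray
    K,D,P=cmodel(cam,st)
          ~~~~~~^^^^^^^^
  File "h.py", line 7, in cmodel
    m=robot.camera_model(cam)
ValueError: time passes only in moves, steps and waits
```

```bash
cat >> h.py <<'E'
def at_zs(cam,uv,z,st=None):
    K,D,P=cmodel(cam,st)
    n=cv2.undistortPoints(np.array(uv,float)[:,None],K,D)[:,0]
    r=np.c_[n,np.ones(len(n))]@P[:3,:3].T; o=P[:3,3]
    return o+r*((z-o[2])/r[:,2])[:,None]
E
python3 -m handwheel '0 0 0 0 0 0'; python3 - <<'E'
from h import *
st=robot.read_state();z=np.load('/tmp/wrist.npz');p=z['p']
hsv=cv2.cvtColor(p,cv2.COLOR_RGB2HSV)
wh=((hsv[:,:,1]<90)&(hsv[:,:,2]>150)).astype(np.uint8); wh[:, :243]=0; wh[:,312:]=0; wh[182:]=0
n,l,s,c=cv2.connectedComponentsWithStats(wh,connectivity=8)
C=[]
for k in range(1,n):
    if s[k,4]<80: continue
    pts=at_zs('wrist',np.argwhere(l==k)[:,::-1],.004,st)[:,:2]
    A=np.c_[2*pts,np.ones(len(pts))];sol=np.linalg.lstsq(A,(pts**2).sum(1),rcond=None)[0]
    print(s[k],'circ',sol[:2], np.sqrt(sol[2]+(sol[:2]**2).sum()))
go(.617,.344,.2,0)
E
```

```text
t: 22.35
tool_pos: [0.5968, 0.1529, 0.2409]
orientation: [2.198, 2.244, -0.0]
force: [0.3, 0.0, -0.3]
opening: 0.0232
[243   0  66  30 518] circ [0.61662239 0.34171479] 0.03372052767738135
[ 245   39   64   69 1132] circ [0.62075084 0.25784388] 0.03455618333654086
[247 116  61  61 953] circ [0.62494938 0.17278051] 0.03459915877313296
t 22.35 pos [0.5968 0.1529 0.2409] yaw 1.2 q1,q6 [0.17 0.15] open 0.0232 F [ 0.3  0.  -0.3]
SHARES [ 0.067  0.637 -0.136] tilt [0. 0.] yaw share -0.026 alt 3.974
```

```bash
python3 -m handwheel '0.03 0.15 0 0 0 0;0.05 0.3 0 0 0 0;0.066 0.45 -0.1 0 0 0;0.066 0.58 -0.25 0 0 0;0.066 0.633 -0.4 0 0 0'; python3 -m handwheel '0 0 -0.1 0 0 0;0 0 -0.15 0 0 0;0 0 -0.15 0 0 0;0 0 -0.15 0 0 0;0 0 -0.15 0 0 0'; python3 -c "
from h import *
go(.6166,.3428,.029)"
```

```text
t: 22.85
tool_pos: [0.6181, 0.3421, 0.1316]
orientation: [2.195, 2.245, 0.008]
force: [0.8, -0.3, -1.2]
opening: 0.0237
t: 23.35
tool_pos: [0.6186, 0.3402, 0.0888]
orientation: [2.196, 2.244, 0.007]
force: [-0.7, -0.1, 0.9]
opening: 0.0236
t 23.35 pos [0.6186 0.3402 0.0888] yaw 1.2 q1,q6 [0.43 0.41] open 0.0236 F [-0.7 -0.1  0.9]
SHARES [-0.007  0.009 -0.199] tilt [-0.002  0.006] yaw share 0.0 alt 0.0
```

```bash
python3 -m handwheel '0 0 -0.05 0 0 0;0 0 -0.1 0 0 0;0 0 -0.12 0 0 0;0 0 -0.13 0 0 0;0 0 -0.13 0 0 0'; python3 -m handwheel '0 0 0 0 0 0;0 0 0 0 0 0'; python3 -c "
from h import *
go(.6166,.3428,.029)"
```

```text
t: 23.85
tool_pos: [0.6158, 0.34, 0.0451]
orientation: [-2.196, -2.246, 0.003]
force: [-0.4, 0.3, -0.6]
opening: 0.0235
t: 24.05
tool_pos: [0.617, 0.3405, 0.047]
orientation: [2.196, 2.246, 0.002]
force: [0.2, 1.1, -0.4]
opening: 0.0237
t 24.05 pos [0.617  0.3405 0.047 ] yaw 1.3 q1,q6 [0.43 0.41] open 0.0237 F [ 0.2  1.1 -0.4]
SHARES [-0.001  0.008 -0.06 ] tilt [-0.001  0.001] yaw share 0.0 alt 0.0
```

```bash
python3 -m handwheel '0 0.008 -0.02 0 0 0;0 0.008 -0.035 0 0 0;0 0.008 -0.045 0 0 0;0 0.008 -0.05 0 0 0;0 0.008 -0.053 0 0 0'; python3 -m handwheel '0 0 0 0 0 0;0 0 -0.002 0 0 0;0 0 -0.003 0 0 0;0 0 -0.004 0 0 0'; python3 -c "
from h import *
go(.6166,.3428,.029)"
```

```text
t: 24.55
tool_pos: [0.6163, 0.3425, 0.03]
orientation: [-2.196, -2.246, 0.001]
force: [-0.5, -0.8, -1.2]
opening: 0.0235
t: 24.95
tool_pos: [0.6166, 0.3427, 0.0294]
orientation: [2.196, 2.246, 0.0]
force: [0.6, -0.2, -1.2]
opening: 0.0235
t 24.95 pos [0.6166 0.3427 0.0294] yaw 1.3 q1,q6 [0.43 0.41] open 0.0235 F [ 0.6 -0.2 -1.2]
SHARES [-0.     0.    -0.001] tilt [-0.  0.] yaw share 0.0 alt 0.0
```

```bash
python3 -m handwheel '0 0 -0.002 0 0 0;0 0 -0.003 0 0 0;0 0 -0.003 0 0 0'; python3 -m handwheel '0 0 0 0 0 0;0 0 0 0 0 0;0 0 0 0 0 0;0 0 0 0 0 0' -0.6;  python3 -m handwheel '0 0 0.08 0 0 0;0 0 0.2 0 0 0;0 0 0.35 0 0 0;0 0 0.5 0 0 0;0 -0.1 0.6 0 0 0'; python3 - <<'E'
from h import *
p,d=snap('top','t8')
for q,zt in (('jar_c',.05),('reel_c',.02),('cup_c',.046)):
  for r in robot.look_for('top',q)[:2]:
    u,v=r['rect'][:2];print(q,r['conf'],np.round(r['rect']),at_z('top',u,v,zt))
st=robot.read_state();p,d=snap('wrist','w8')
u,v=257,229
w=at_z('top',u,v,.05);print(w);go(w[0],w[1],.2)
E
```

```text
t: 25.25
tool_pos: [0.6166, 0.3427, 0.0288]
orientation: [2.196, 2.246, 0.0]
force: [-1.4, -0.7, 2.8]
opening: 0.0238
t: 25.65
tool_pos: [0.6164, 0.3426, 0.0281]
orientation: [-2.196, -2.246, 0.0]
force: [0.1, -1.4, 0.6]
opening: 0.051
t: 26.15
tool_pos: [0.6169, 0.3157, 0.2126]
orientation: [2.192, 2.25, 0.008]
force: [1.0, 0.2, 0.1]
opening: 0.0744
jar_c 0.55 [257. 230.  17.  12.] [ 0.43464301 -0.00178066  0.05      ]
jar_c 0.3 [354. 163.  85.  82.] [ 0.62014571 -0.26101174  0.05      ]
reel_c 0.72 [201. 226.  21.  15.] [0.44384477 0.15007608 0.02      ]
cup_c 0.57 [135. 166.  20.  18.] [0.60118757 0.33285059 0.046     ]
[ 0.43676062 -0.00174385  0.05      ]
t 26.4 pos [0.6163 0.3125 0.2075] yaw 1.3 q1,q6 [0.39 0.37] open 0.0741 F [-0.4 -0.6  0.2]
SHARES [-0.598 -1.047 -0.025] tilt [ 0.    -0.001] yaw share 0.0 alt 0.0
```

View pics/w8.png

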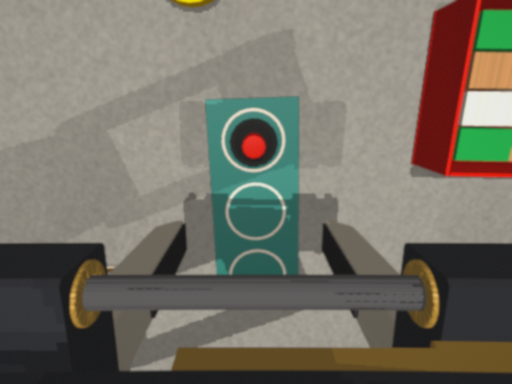

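Cup is centred in the far ring at (253,142). Next the jar at about (0.435, -0.002).

```bash
python3 -m handwheel '-0.08 -0.14 0 0 0 0;-0.16 -0.28 0 0 0 0;-0.24 -0.42 0 0 0 0;-0.32 -0.56 0 0 0 0;-0.4 -0.7 0 0 0 0'; python3 -m handwheel '-0.08 -0.14 0 0 0 0;-0.16 -0.28 0 0 0 0;-0.19 -0.34 -0.02 0 0 0;-0.2 -0.35 -0.02 0 0 0;-0.2 -0.35 -0.02 0 0 0'; python3 -m handwheel '0 0 0 0 0 0;0 0 0 0 0 0;0 0 0 0 0 0'; python3 - <<'E'
from h import *
st=robot.read_state();p,d=snap('wrist','w9')
hsv=cv2.cvtColor(p,cv2.COLOR_RGB2HSV)
m=(hsv[:,:,0]>22)&(hsv[:,:,0]<34)&(hsv[:,:,1]>150)&(hsv[:,:,2]>120)
c=cloud('wrist',d,m,st);k=c[abs(c[:,2]-.05)<.004];w=(k.min(0)+k.max(0))/2
print(len(k),w,np.ptp(k,0));go(w[0],w[1],.024)
E
```

```text
t: 26.9
tool_pos: [0.4941, 0.1018, 0.2056]
orientation: [-2.193, -2.246, 0.005]
force: [1.4, -1.6, -0.3]
opening: 0.0745
t: 27.4
tool_pos: [0.4357, -0.0021, 0.201]
orientation: [-2.196, -2.244, 0.002]
force: [0.4, -0.3, -1.0]
opening: 0.0747
t: 27.7
tool_pos: [0.4368, -0.0015, 0.2022]
orientation: [-2.194, -2.248, 0.0]
force: [0.3, -0.4, -0.0]
opening: 0.0742
1370 [ 0.44107747 -0.00158542  0.04941227] [0.04134282 0.04268901 0.00591872]
t 27.75 pos [ 0.4368 -0.0017  0.2023] yaw 1.4 q1,q6 [-0.12 -0.15] open 0.0743 F [-0.3 -0.4  0.4]
SHARES [ 0.014  0.    -0.594] tilt [-0. -0.] yaw share 0.0 alt 0.0
```

View pics/w9.png

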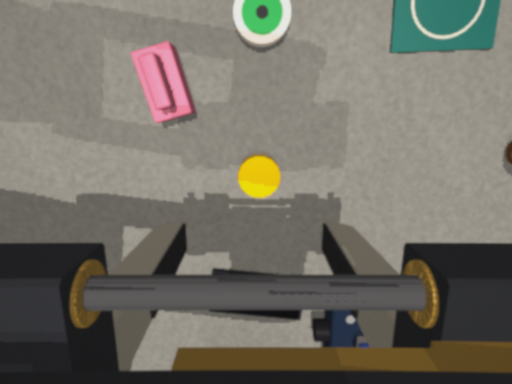

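Jar at (259,177), clear on both jaw sides. Descending.

```bash
python3 -m handwheel '0.014 0 -0.1 0 0 0;0.014 0 -0.25 0 0 0;0.014 0 -0.4 0 0 0;0.014 0 -0.54 0 0 0;0.014 0 -0.61 0 0 0'; python3 -m handwheel '0 0 0 0 0 0;0 0 0 0 0 0;0 0 0 0 0 0;0 0 0 0 0 0;0 0 0 0 0 0'; python3 -c "
from h import *
go(.441,-.0016,.019)";python3 -m handwheel '0 0 0 0 0 0;0 0 0 0 0 0;0 0 0 0 0 0;0 0 0 0 0 0;0 0 0 0 0 0' 1 15; python3 -c "
from h import *
go(.6207,.2578,.2)"
```

```text
t: 28.25
tool_pos: [0.438, -0.0017, 0.0154]
orientation: [-2.193, -2.244, 0.005]
force: [-0.1, -0.7, 0.1]
opening: 0.0744
t: 28.75
tool_pos: [0.442, -0.0025, 0.0207]
orientation: [2.195, 2.245, 0.003]
force: [-0.5, -0.4, 0.0]
opening: 0.0741
t 28.75 pos [ 0.442  -0.0025  0.0207] yaw 1.3 q1,q6 [-0.12 -0.14] open 0.0741 F [-0.5 -0.4  0. ]
SHARES [-0.003  0.003 -0.006] tilt [0.    0.003] yaw share 0.0 alt 0.0
t: 29.25
tool_pos: [0.4407, -0.0024, 0.0193]
orientation: [-2.196, -2.246, 0.0]
force: [0.0, -0.1, 0.6]
opening: 0.0439
t 29.25 pos [ 0.4407 -0.0024  0.0193] yaw 1.3 q1,q6 [-0.12 -0.14] open 0.0439 F [ 0.  -0.1  0.6]
SHARES [0.6   0.867 0.602] tilt [ 0. -0.] yaw share 0.0 alt 0.0
```

```bash
python3 -m handwheel '0 0 0.08 0 0 0;0 0 0.2 0 0 0;0 0 0.35 0 0 0;0.03 0.05 0.45 0 0 0;0.1 0.15 0.5 0 0 0'; python3 -m handwheel '0.09 0.13 0 0 0 0;0.18 0.26 0 0 0 0;0.27 0.39 0 0 0 0;0.36 0.52 0 0 0 0;0.45 0.64 0 0 0 0'; python3 -m handwheel '0.05 0.07 -0.05 0 0 0;0.05 0.07 -0.15 0 0 0;0.05 0.07 -0.25 0 0 0;0.05 0.07 -0.32 0 0 0;0.05 0.07 -0.35 0 0 0';python3 -m handwheel '0 0 0 0 0 0;0 0 0 0 0 0'; python3 -c "
from h import *
go(.6207,.2572,.0235)"
```

```text
t: 29.75
tool_pos: [0.4721, 0.0418, 0.173]
orientation: [2.196, 2.241, 0.004]
force: [0.7, -0.0, -0.3]
opening: 0.0439
t: 30.25
tool_pos: [0.6063, 0.2367, 0.1686]
orientation: [-2.195, -2.247, 0.001]
force: [0.9, 1.0, -0.7]
opening: 0.0436
t: 30.75
tool_pos: [0.6184, 0.255, 0.0603]
orientation: [-2.194, -2.245, 0.008]
force: [-0.5, -0.2, -1.2]
opening: 0.0438
t: 30.95
tool_pos: [0.6213, 0.2557, 0.0654]
orientation: [2.196, 2.246, 0.002]
force: [0.4, -0.7, -2.0]
opening: 0.0435
t 30.95 pos [0.6213 0.2557 0.0654] yaw 1.3 q1,q6 [0.31 0.29] open 0.0435 F [ 0.4 -0.7 -2. ]
SHARES [-0.002  0.005 -0.14 ] tilt [-0.     0.002] yaw share 0.0 alt 0.0
```

```bash
python3 -m handwheel '0 0.004 -0.04 0 0 0;0 0.004 -0.08 0 0 0;0 0.004 -0.11 0 0 0;0 0.004 -0.125 0 0 0;0 0.004 -0.13 0 0 0'; python3 -m handwheel '0 0 0 0 0 0;0 0 0 0 0 0;0 0 -0.001 0 0 0;0 0 -0.002 0 0 0'; python3 -c "
from h import *
go(.6207,.2572,.0233)"
```

```text
t: 31.45
tool_pos: [0.6199, 0.2566, 0.024]
orientation: [-2.196, -2.246, 0.003]
force: [0.6, 0.1, -1.3]
opening: 0.0439
t: 31.85
tool_pos: [0.6211, 0.257, 0.0252]
orientation: [2.196, 2.246, 0.001]
force: [0.1, -0.4, -0.6]
opening: 0.0437
t 31.85 pos [0.6211 0.257  0.0252] yaw 1.3 q1,q6 [0.32 0.29] open 0.0437 F [ 0.1 -0.4 -0.6]
SHARES [-0.001  0.001 -0.006] tilt [-0.     0.001] yaw share 0.0 alt 0.0
```

```bash
python3 -m handwheel '0 0 -0.001 0 0 0;0 0 -0.002 0 0 0;0 0 -0.003 0 0 0;0 0 -0.003 0 0 0'; python3 -m handwheel '0 0 0 0 0 0;0 0 0 0 0 0;0 0 0 0 0 0;0 0 0 0 0 0' -0.7;  python3 -m handwheel '0 0 0.08 0 0 0;0 0 0.2 0 0 0;0 0 0.35 0 0 0;0 0 0.5 0 0 0;0 -0.1 0.58 0 0 0';python3 - <<'E'
from h import *
st=robot.read_state();p,d=snap('wrist','w10')
go(.442,.153,.2)
E
```

```text
t: 32.25
tool_pos: [0.6206, 0.2568, 0.0237]
orientation: [-2.196, -2.246, 0.0]
force: [0.8, -0.0, -1.3]
opening: 0.0439
t: 32.65
tool_pos: [0.6208, 0.2568, 0.0239]
orientation: [2.196, 2.246, 0.0]
force: [0.9, 0.2, 0.4]
opening: 0.0712
t: 33.15
tool_pos: [0.622, 0.2299, 0.2033]
orientation: [2.191, 2.248, 0.01]
force: [1.5, -0.5, 0.3]
opening: 0.0794
t 33.2 pos [0.6242 0.2241 0.207 ] yaw 1.3 q1,q6 [0.27 0.25] open 0.0792 F [ 2.1 -1.3  3.9]
SHARES [-0.607 -0.237 -0.023] tilt [-0.001  0.013] yaw share 0.0 alt 0.0
```

View pics/w10.png

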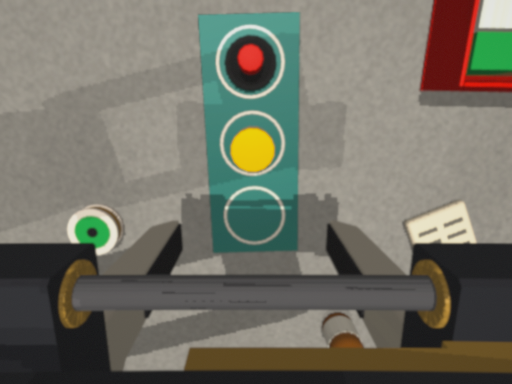

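Cup (250,60) and jar (252,148) stand in their rings; next ring centre is (253,215). Now the reel at (94,230).

```bash
python3 -m handwheel '-0.15 -0.06 0 0 0 0;-0.3 -0.12 0 0 0 0;-0.45 -0.18 0 0 0 0;-0.57 -0.23 0 0 0 0;-0.6 -0.235 -0.02 0 0 0'; python3 -m handwheel '0 0 0 0 0 0;0 0 0 0 0 0;0 0 0 0 0 0;0 0 0 0 0 0'; python3 - <<'E'
from h import *
st=robot.read_state();p,d=snap('wrist','w11')
r=robot.silhouettes('wrist','reel_c')
for r in r[:2]:
    m=r['pixels'];c=cloud('wrist',d,m,st);k=c[abs(c[:,2]-.02)<.005]
    print(r['conf'],r['rect'],len(k))
    if len(k)>50:
        (x,y),rad=cv2.minEnclosingCircle((k[:,:2]*1000).astype(np.float32));print(x,y,rad,(k.min(0)+k.max(0))/2,np.ptp(k,0))
hsv=cv2.cvtColor(p,cv2.COLOR_RGB2HSV)
g=(hsv[:,:,0]>55)&(hsv[:,:,0]<78)&(hsv[:,:,1]>150)&(hsv[:,:,2]>60)
c=cloud('wrist',d,g,st);c=c[np.hypot(c[:,0]-.443,c[:,1]-.155)<.05];print('green',(c.min(0)+c.max(0))/2,np.ptp(c,0))
go(.442,.153,.004)
E
```

```text
t: 33.7
tool_pos: [0.4382, 0.1552, 0.192]
orientation: [2.197, 2.246, 0.0]
force: [1.4, 0.0, -0.6]
opening: 0.079
t: 34.1
tool_pos: [0.4415, 0.1565, 0.1919]
orientation: [2.196, 2.246, 0.0]
force: [0.3, 0.2, -0.1]
opening: 0.0786
0.72 [250.8, 172.8, 49.5, 49.3] 2107
439.7460021972656 155.37001037597656 28.04254722595215 [0.43974678 0.15529409 0.01955665] [0.05465903 0.05566811 0.00665772]
green [0.44058708 0.15498501 0.02055626] [0.03503106 0.03534087 0.00454079]
t 34.2 pos [0.4412 0.1565 0.1917] yaw 1.3 q1,q6 [0.23 0.21] open 0.079 F [ 0.1 -0.1 -0.3]
SHARES [ 0.003 -0.012 -0.626] tilt [ 0. -0.] yaw share 0.0 alt 0.0
```

View pics/w11.png

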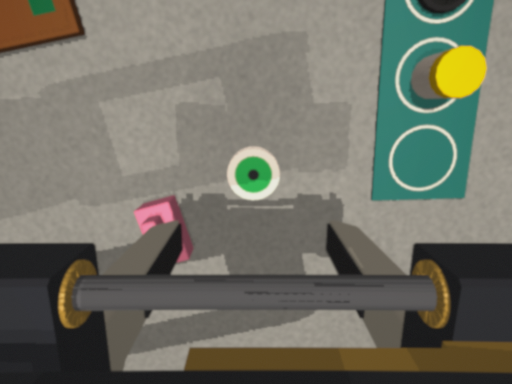

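Reel at (253,174), centre (0.440, 0.155); pink block is clear of the left finger. Descending.

```bash
python3 -m handwheel '-0.004 -0.005 -0.1 0 0 0;-0.004 -0.005 -0.25 0 0 0;-0.004 -0.005 -0.4 0 0 0;-0.004 -0.005 -0.52 0 0 0;-0.004 -0.005 -0.58 0 0 0'; python3 -m handwheel '0 0 -0.015 0 0 0;0 0 -0.03 0 0 0;0 0 -0.04 0 0 0;0 0 -0.04 0 0 0;0 0 -0.04 0 0 0'; python3 -c "
from h import *
go(.440,.155,.005)";python3 -m handwheel '0 0 0 0 0 0;0 0 0 0 0 0;0 0 0 0 0 0;0 0 0 0 0 0;0 0 0 0 0 0' 1 15; python3 -c "
from h import *
go(.625,.1728,.2)"
```

```text
t: 34.7
tool_pos: [0.437, 0.1542, 0.0139]
orientation: [-2.194, -2.244, 0.007]
force: [-0.2, 0.2, 0.7]
opening: 0.0787
t: 35.2
tool_pos: [0.4405, 0.1551, 0.0069]
orientation: [2.196, 2.246, 0.002]
force: [-0.3, -0.3, -0.4]
opening: 0.0789
t 35.2 pos [0.4405 0.1551 0.0069] yaw 1.3 q1,q6 [0.23 0.21] open 0.0789 F [-0.3 -0.3 -0.4]
SHARES [-0.002 -0.    -0.006] tilt [-0.001  0.002] yaw share 0.0 alt 0.0
t: 35.7
tool_pos: [0.4397, 0.1549, 0.0061]
orientation: [2.196, 2.246, 0.001]
force: [-0.3, -0.5, 1.7]
opening: 0.0556
t 35.7 pos [0.4397 0.1549 0.0061] yaw 1.3 q1,q6 [0.23 0.21] open 0.0556 F [-0.3 -0.5  1.7]
SHARES [0.618 0.06  0.646] tilt [-0.  0.] yaw share 0.0 alt 0.0
```

```bash
python3 -m handwheel '0 0 0.05 0 0 0;0 0 0.15 0 0 0;0 0 0.3 0 0 0;0.1 0.01 0.35 0 0 0;0.25 0.02 0.35 0 0 0'; python3 -m handwheel '0.15 0.015 0 0 0 0;0.27 0.03 0 0 0 0;0.34 0.04 0 0 0 0;0.365 0.04 -0.05 0 0 0;0.367 0.04 -0.15 0 0 0';python3 -m handwheel '0 0 -0.03 0 0 0;0 0 -0.06 0 0 0;0 0 -0.06 0 0 0;0 0 -0.06 0 0 0'; python3 -c "
from h import *
go(.625,.1729,.0101)"
```

```text
t: 36.2
tool_pos: [0.517, 0.1618, 0.1154]
orientation: [2.193, 2.245, 0.009]
force: [1.1, 1.1, 1.1]
opening: 0.0558
t: 36.7
tool_pos: [0.6281, 0.1732, 0.0679]
orientation: [2.194, 2.244, 0.007]
force: [0.8, -0.9, -0.1]
opening: 0.0556
t: 37.1
tool_pos: [0.625, 0.173, 0.0488]
orientation: [2.196, 2.246, 0.001]
force: [0.4, 1.0, 0.6]
opening: 0.0557
t 37.1 pos [0.625  0.173  0.0488] yaw 1.3 q1,q6 [0.19 0.17] open 0.0557 F [0.4 1.  0.6]
SHARES [ 0.    -0.    -0.129] tilt [-0.     0.001] yaw share 0.0 alt 0.0
```

```bash
python3 -m handwheel '0 0 -0.04 0 0 0;0 0 -0.08 0 0 0;0 0 -0.1 0 0 0;0 0 -0.115 0 0 0;0 0 -0.122 0 0 0'; python3 -m handwheel '0 0 0 0 0 0;0 0 0 0 0 0;0 0 -0.003 0 0 0;0 0 -0.006 0 0 0;0 0 -0.006 0 0 0'; python3 -c "
from h import *
go(.625,.1729,.0101)"
```

```text
t: 37.6
tool_pos: [0.6241, 0.1727, 0.0102]
orientation: [-2.196, -2.246, 0.002]
force: [-0.1, -0.2, -0.0]
opening: 0.0556
t: 38.1
tool_pos: [0.625, 0.1729, 0.0101]
orientation: [2.196, 2.246, 0.001]
force: [-0.8, -0.4, 2.9]
opening: 0.0556
t 38.1 pos [0.625  0.1729 0.0101] yaw 1.3 q1,q6 [0.19 0.17] open 0.0556 F [-0.8 -0.4  2.9]
SHARES [-0. -0.  0.] tilt [-0.     0.001] yaw share 0.0 alt 0.0
```

```bash
python3 -m handwheel '0 0 0 0 0 0;0 0 0 0 0 0;0 0 0 0 0 0;0 0 0 0 0 0' -0.7;  python3 -m handwheel '0 0 0.08 0 0 0;0 0 0.2 0 0 0;0 0 0.35 0 0 0;0 0 0.5 0 0 0;-0.1 0 0.58 0 0 0'; python3 -m handwheel '-0.15 0 0 0 0 0;-0.3 0 0 0 0 0;-0.45 0 0 0 0 0;-0.6 0 0 0 0 0;-0.7 0 0 0 0 0'; python3 -m handwheel '0 -0.1 0 0 0 0;0 -0.1 0 0 0 0;0 -0.1 0 0 0 0;0 -0.1 0 0 0 0';python3 - <<'E'
from h import *
p,d=snap('top','t12')
for q,zt in (('jar_c',.05),('reel_c',.02),('cup_c',.046),('screen_c',.014),('weight_c',.118),('phone_c',.009),('solvent_c',.085)):
  for r in robot.silhouettes('top',q)[:2]:
    u,v=r['rect'][:2];print(q,round(r['conf'],2),np.round(r['rect']),np.round(at_z('top',u,v,zt),3),np.round(np.percentile(cloud('top',d,r['pixels'])[:,2],[10,90]),3))
cv2.imwrite('pics/t12z.png',cv2.resize(p[110:270,110:420,::-1],None,fx=2.5,fy=2.5,interpolation=cv2.INTER_CUBIC))
p,d=snap('scene','s12')
E
```

```text
t: 38.5
tool_pos: [0.6245, 0.1728, 0.0093]
orientation: [-2.196, -2.246, 0.0]
force: [-0.1, 0.7, -0.6]
opening: 0.0782
t: 39.0
tool_pos: [0.598, 0.1728, 0.1884]
orientation: [2.194, 2.242, 0.009]
force: [-0.6, 0.9, 0.7]
opening: 0.0791
t: 39.5
tool_pos: [0.3821, 0.1727, 0.183]
orientation: [-2.196, -2.246, 0.0]
force: [0.1, -0.3, 1.0]
opening: 0.0791
t: 39.9
tool_pos: [0.3849, 0.1431, 0.1836]
orientation: [-2.197, -2.246, -0.001]
force: [-0.3, -1.6, 0.3]
opening: 0.0791
jar_c 0.84 [165. 161.  16.  14.] [0.615 0.252 0.05 ] [0.031 0.058]
reel_c 0.84 [197. 162.  21.  22.] [0.621 0.167 0.02 ] [0.009 0.028]
cup_c 0.75 [135. 166.  16.  21.] [0.601 0.335 0.046] [0.014 0.052]
screen_c 0.85 [150. 316.  14.  45.] [0.201 0.282 0.014] [0.012 0.019]
screen_c 0.81 [354. 170.  51.  24.] [ 0.607 -0.272  0.014] [0.086 0.092]
weight_c 0.75 [225. 265.  28.  21.] [0.344 0.075 0.118] [0.029 0.056]
weight_c 0.58 [358. 168.  24.  14.] [ 0.594 -0.256  0.118] [0.105 0.143]
phone_c 0.63 [315. 228.  26.  47.] [ 0.443 -0.163  0.009] [0.008 0.014]
solvent_c 0.76 [248. 125.  11.  17.] [0.71  0.027 0.085] [0.024 0.086]
```

View pics/t12z.png

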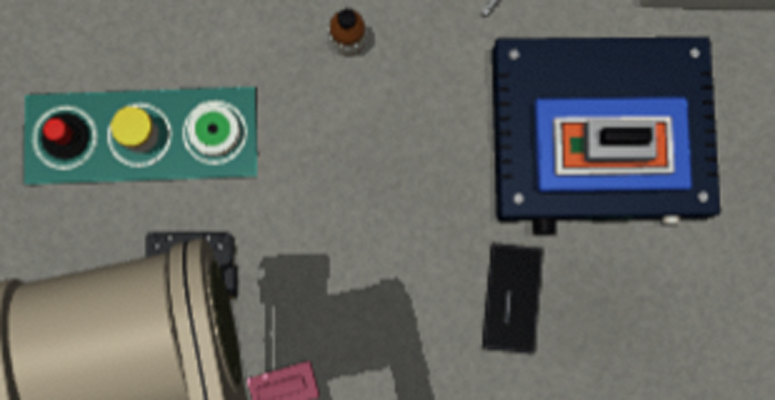

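View pics/s12.png

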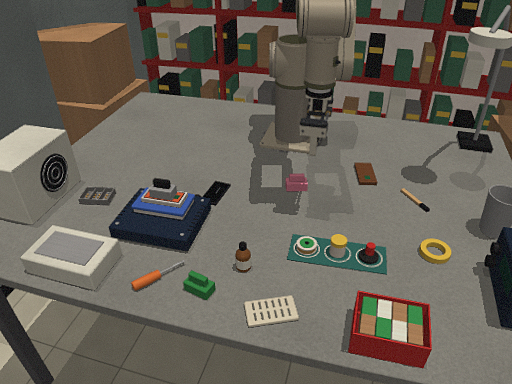

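Everything looks right, with about 6 mm screen/pad offset by rough pixels. There is plenty of time, so I'll take a closer wrist look from above.

```bash
python3 -m handwheel '0.05 -0.12 0.1 0 0 0;0.1 -0.25 0.2 0 0 0;0.15 -0.4 0.3 0 0 0;0.2 -0.55 0.35 0 0 0;0.25 -0.7 0.4 0 0 0'; python3 -m handwheel '0.1 -0.12 0 0 0 0;0.2 -0.25 0 0 0 0;0.3 -0.38 0 0 0 0;0.4 -0.5 0 0 0 0;0.45 -0.6 0 0 0 0'; python3 -m handwheel '0 -0.1 0 0 0 0;0 -0.1 0 0 0 0;0 -0.1 0 0 0 0;0 -0.1 0 0 0 0'; python3 - <<'E'
from h import *
st=robot.read_state();p,d=snap('wrist','w13')
go(.6,-.3,.3)
hsv=cv2.cvtColor(p,cv2.COLOR_RGB2HSV)
H,S,V=hsv[:,:,0],hsv[:,:,1],hsv[:,:,2]
c=cloud('wrist',d,(H>105)&(H<125)&(S>150)&(V>90),st);c=c[abs(c[:,2]-.074)<.004]
print('pad',cv2.minAreaRect((c[:,:2]*1000).astype(np.float32)),np.median(c[:,2]))
c=cloud('wrist',d,d>0,st);c=c[(np.hypot(c[:,0]-.6,c[:,1]+.26)<.1)]
for nm,lo,hi in(('scr',.083,.093),('wt',.113,.123),('bar',.136,.148)):
    k=c[(c[:,2]>lo)&(c[:,2]<hi)]
    if len(k): print(nm,len(k),cv2.minAreaRect((k[:,:2]*1000).astype(np.float32)))
E
```

```text
t: 40.85
tool_pos: [0.4582, -0.0628, 0.3029]
orientation: [2.195, 2.246, 0.002]
force: [1.0, 0.2, 0.1]
opening: 0.0792
t: 41.35
tool_pos: [0.5939, -0.243, 0.3001]
orientation: [-2.196, -2.245, 0.0]
force: [0.1, -0.4, 0.6]
opening: 0.0794
t: 41.75
tool_pos: [0.5926, -0.2701, 0.3014]
orientation: [-2.195, -2.247, -0.001]
force: [-0.9, 0.0, -0.2]
opening: 0.0791
t 41.8 pos [ 0.5926 -0.2698  0.3016] yaw 1.4 q1,q6 [-0.51 -0.53] open 0.0791 F [-0.1  0.2 -0.1]
SHARES [ 0.025 -0.101 -0.005] tilt [-0.  0.] yaw share 0.0 alt 0.0
pad ((606.1743774414062, -260.9818420410156), (99.32418823242188, 162.70095825195312), 1.6947503089904785) 0.07380707102246445
scr 2918 ((601.3148803710938, -257.2311706542969), (60.127471923828125, 123.12911224365234), 1.5094562768936157)
wt 1572 ((602.1287841796875, -258.3807678222656), (39.89426803588867, 69.50981903076172), 0.8308636546134949)
bar 741 ((601.7017211914062, -258.2781677246094), (15.624218940734863, 48.788089752197266), 1.8472316265106201)
```

View pics/w13.png

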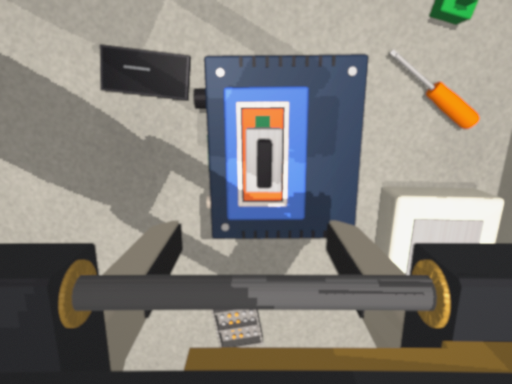

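The stack checks out: pad to screen is 6.1 mm and weight to screen 1.4 mm, with sizes matching. Handing in.

```bash
python3 -m handwheel '0 0 0 0 0 0;0 0 0 0 0 0;0 0 0 0 0 0;0 0 0 0 0 0;0 0 0 0 0 0'; python3 -c "
from h import *
print(robot.close_job())"
```

```text
t: 42.3
tool_pos: [0.5926, -0.2709, 0.3014]
orientation: [2.196, 2.246, 0.0]
force: [-0.5, -0.5, 0.4]
opening: 0.0791
the job is handed in; nothing more can be done
None
```

The bonding job is set up and handed in at about 42 s of the 131 s allowed; no verdict is reported. The screen in its mould is on the blue pad with the steel weight on it. On the mat, the reel is in the ring nearest the hotplate, the jar in the middle and the cup at the far end.

- **Screen and weight:** the last wrist-camera check put the screen 6.1 mm from the pad centre (limit 13 mm) and aligned to within about 0.2°. The weight was 1.4 mm from the screen's centre.
- **Supplies:** I released all three within about 1 mm of the measured ring centres. The final pictures show them upright in their rings, but I did not measure the reel's position again after letting go.
- **Phone and bottle:** the top camera puts the phone within about 4 mm and the bottle within about 6 mm of where they started. That is within the network's scatter; I did not go near either one.
- **Disagreement:** the scene camera put the pad about 5–7 mm further back in x than the top and wrist cameras did. I went by the wrist camera, whose measured sizes matched the given ones. Even on the scene camera's figure the screen is within 13 mm.

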